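# Coating check on a cast knee yoke

### The arm

A 7-joint arm with a two-finger parallel gripper is mounted at the origin on the work surface. World frame = base frame: x ahead of the robot, y to its left, z up, the work surface at z = 0. Lengths are in m, angles in rad, forces in N, time in s.
With the tool pointing down it reaches from about 0.425 to 1.025 m from the base axis. Payload 9.4 kg.
Tool frame: the origin (TCP) lies on the centre line of the jaws, within the pads' length; the fingertips stand r.tip_reach ahead of it and the grasp point (between the pads) lies 6 mm ahead of it (r.tip_reach is the distance from the TCP to the fingertips, in m); z points along the fingers, y is the direction in which the jaws open and shut (so a half turn about z gives the same grasp; the last joint's range is limited). The gripper opens to 85 mm and grips with 20 to 120 N. Pads are 22 mm wide; open, the fingers measure 114 mm over their backs; the gripper's body (76 mm by 85 mm) begins 54 mm behind the grasp point. The pads swing forward as they close: fully open they stand 13 mm farther back than shut.
Start: joints at [-1.32, 0.599, -0.003, 1.599, 0.002, 0.943, -0.08], TCP at [0.233, 0.686, 0.256] pointing down, gripper open.
Joint ranges: [-2.57, 2.57], [-0.35, 1.97], [-1.29, 1.29], [0.11, 2.56], [-1.05, 4.19], [0.11, 1.86], [-2.63, 2.63]. Speed limits (rad/s): [2.22, 2.22, 3.01, 3.01, 3.14, 3.14, 3.14].

### API

Orientations are given as a 3x3 rotation matrix whose columns are the frame's x, y, z axes.
In Python, from bench import r, imaging, ticket gives the robot as it stands. The module is installed in compiled form; this text tells all that it offers.
- The arm moves only by the tool drive_tool, never from a script. Its argument "commands" is a list of rows, each a list of 3 entries, a list of its own where there are three numbers: the closure, from 0 (fully open) to 1 (shut), then the shift along the tool's x, y, z in units of 0.8 m (1.0 is 0.8 m), then the turn, a rotation vector about the tool's x, y, z in units of 45 degrees (1.0 is 45 degrees). In form: [[gripper, [x, y, z], [rx, ry, rz]], ...]. A call has 1 to 12 rows; each row is the pose to reach, as a shift and turn from the pose commanded when the call began, along the tool's axes at that moment; what a row does not reach only later rows make up. A row lasts 1/10 s, in which the tool goes at most 50 mm and 8.59 degrees, less where a joint would pass 70% of its speed; a pose out of reach is approached as far as the arm can. A call with a number of a shift or a turn outside -1 to 1 is refused whole. A call with a gripper value outside its range is refused whole. The fingers move at their own pace and stop on an object; "squeeze" is the grip in N (left out, the last holds). Time passes only in rows, so rows that repeat a pose let the fingers close. It gives the time, the measured TCP pose, the force and the opening at its end, in the units of the state.
- r.state(): the state, without advancing time (a new reading comes with each control period).
- imaging.grab_frame(name): name is "scene" or "side" or "wrist"; returns a dict with "img" (400x640x3 uint8, red, green, blue), "fx", "fy", "cx", "cy" (pixels), "eye" and "orientation" of the camera in the world. Camera axes: x right, y down, z forward; pixel columns grow to the right and rows downward; lengths in m; the calibration is good to about 2 mm. A picture is of the moment at which its call begins. There is no depth.
- ticket.finish_job(): hands the job in, once; it reports no verdict.
Trained networks look in a picture, given as the dict that the camera call returned (one of the last four; its "shot" number tells which), for a name from the list of things; names that differ only in an ending like _2 or _b are one class to them, and where a whole thing is asked for, a point or a joint stands for the part that bears it (a point fixed in the world has none). Each returns a list of dicts, best first, with "score" (0 to 1); they miss things now and then, are a little off and sometimes report something else, mostly with a low value. They report only what shows in the picture. A call takes as long as a camera call. They do not tell look-alikes from the thing itself.
- imaging.look_for(picture, name): "position" ([x, y, z] in m, in world coordinates, good to about 4 mm: the middle of the surface that is visible of it).
- imaging.mark_of(picture, name): "position" ([x, y, z] in m, in world coordinates, good to about 4 mm: a listed point, or the origin of a listed thing).
The state is a dict: "clock": time; "joint_pos": joint angles; "qd": joint speeds; "joint_efforts": joint torques, N m; "ee_pos": TCP position; "tool_rot": TCP orientation; "ft_force": force on the tool from outside, world axes, zero at the start; "torque": the same for the moment, N m; "grip_width": finger opening in m.
Only numpy, scipy, OpenCV 4.12 (cv2) and the standard library are available. Lean on these libraries where they do the work, as an engineer would, in place of code of your own. Each camera call takes 0.05 s, during which the arm holds its last target.

### The job

Seat the grey cast knee yoke flat and square in the pocket of the black nest, its sloping shoulder on the side of the nest's white bar, and let go of it. Then lift the yellow coating gauge out of its stand and hold it with its sprung foot on the middle of the red ring on the yoke's sloping shoulder, the gauge square to that sloping face, pressing so lightly that the foot is pushed in about half its travel. Finish while still holding the gauge there with the yoke fully seated; drop nothing, never press the gauge hard, and leave the other things on the bench where they are.

Things in the scene. Friction and masses are not known exactly. Their poses are not given: they have to be found in the camera images.
- yoke: Loose grey cast knee yoke, 0.3 kg (+-25 %), standing on its two cheeks' lower edges. Origin: centre of underside; z up; front is +x (faces away from the robot at the start). Foot outline x -36..36, y -25..25 mm. Deck z = 58 from x = -36 to 2, with a steel dome and four-sided adapter (33 mm across) at x = -18, top z = 78. Forward of x = 2 the shoulder slopes down 20 degrees to x = 38, z = 45.
- yoke_grip (a point): Point to grip the yoke: midway between its cheeks, 44 mm above its underside, at x = -4 mm in its frame; yoke's axes. The cheeks' outer sides are flat, 50 mm apart across y, good to grip from x = -25 to 15 and z = 15 to 48 mm in the yoke's frame. The gap between the cheeks is covered by the deck.
- spot (a point): Centre of the red ring (inner diameter 22 mm, red dot in the middle) on the yoke's sloping shoulder; at (20, 0, 51.5) mm in the yoke's frame. z axis: outward normal of the sloping face, i.e. the yoke's z leaned 20 degrees towards the yoke's +x (front); x axis: downhill along the slope; y axis: the yoke's y.
- nest: Fixed nest: black block 112 x 92 mm on a 130 x 110 x 6 mm aluminium plate. Origin: centre of underside, z up; front is +x, where a white bar 30 mm long lies on the block's top at x = 49 mm. Pocket centred on the origin, 75 x 53 mm (x, y), 12 mm deep, mouth chamfered 3 mm: rim z = 22, floor z = 10 mm. A seated yoke's origin is 10 mm above the nest's, axes alike.
- gauge: Loose yellow coating thickness gauge, 0.13 kg (+-25 %), upright in the stand at the start, origin 18 mm above the bench. Origin: on its axis at the nose's lower end; z up along the gauge. Housing 32 (x) by 24 mm (y), flat sides, z = 14 to 124 mm; display on -x face; black nose z = 0 to 14, 23 mm across; sprung steel foot 12 mm across reaches down to z = -12 when free.
- gauge_tip (a point): Middle of the flat lower end of the gauge's sprung foot (moves with the foot); axes are those of the gauge.
- gauge_foot (a joint): How far the sprung foot is pushed into the gauge, in m: 0 is free, 0.008 is fully pushed in (hard stop). The spring pushes with 1.2 N at 0, 2.8 N at 0.004 and 4.4 N at 0.008.
- stand: Fixed grey gauge stand, 80 x 72 x 58 mm (x, y, z), origin at the centre of its underside. The gauge stands in its well, 36 x 28 mm (x, y), 26 mm deep, the foot hanging free in a bore below; the housing shows from 58 to 142 mm above the bench. Draw it straight up at least 55 mm to clear. The gauge's axes lie along the stand's, within the play.
- key_case: Bystander: loose silver hex key set case, 64 x 112 x 22 mm, origin at the centre of its underside.
- bumper0: Bystander: loose green silicone bumper, 30 mm diameter, 18 mm tall, origin at the centre of its underside.
- bumper1: Bystander: second green bumper, same size.
- torque_adapter: Bystander: loose chrome torque adapter standing on end, 38 mm diameter, 60 mm tall, origin at the centre of its underside.
Things that resemble listed ones, but are neither listed nor needed, are in the scene too. Leave any orange or purple look-alike of the nest alone.

How it is judged:
On the way, in this order (a step that is already met when the one before it is completed fails the run):
1. the yoke sits flat and square on the floor of the nest's pocket, front to the white bar, and is let go, while the gauge still stands in its stand (z of yoke in the frame of nest between 0.0085 and 0.0115 m and horizontal distance between yoke and nest below 0.0035 m and angle between yoke's own z axis and vertical below 0.03 rad and angle between the x axis of yoke and the x axis of nest, either way round below 0.08 rad and x of spot in the frame of nest above 0.012 m and contact force between each of the fingers, the arm and yoke below 0.1 N and linear speed of yoke below 0.02 m/s and horizontal distance between gauge and stand below 0.01 m and height (world z) of gauge below 0.03 m), for 0.2 s.
2. the gauge is lifted clear of its stand in the gripper (contact force between gauge and stand below 0.05 N and height (world z) of gauge_tip above 0.06 m and contact force between the fingers and gauge above 1 N), for 0.1 s.
At the end, for the whole second after the job is handed in: Gripper holds gauge: tip within 5 mm of ring centre, within 7 deg of square to the slope, foot in 1.5 to 6.7 mm, 1.2 to 5 N on yoke, steady. Yoke untouched by robot, seated: 1.5 mm in height, 3.5 mm off centre, 0.03 rad level, 0.08 rad square, ring on bar side (z of yoke in the frame of nest between 0.0085 and 0.0115 m and horizontal distance between yoke and nest below 0.0035 m and angle between yoke's own z axis and vertical below 0.03 rad and angle between the x axis of yoke and the x axis of nest, either way round below 0.08 rad and x of spot in the frame of nest above 0.012 m and contact force between each of the fingers, the arm and yoke below 0.1 N and distance between gauge_tip and spot below 0.005 m and angle between the z axis of gauge and the z axis of spot, either way round below 0.12 rad and angle between gauge's own z axis and vertical below 0.6 rad and value of joint gauge_foot between 0.0015 and 0.0067 m and contact force between gauge and yoke between 1.2 and 5 N and contact force between the fingers and gauge above 1 N and contact force between gauge and nest below 0.05 N and linear speed of each of gauge, yoke below 0.01 m/s); the arm keeps its last pose, push and grip.
It fails at once if the gauge is pressed hard (over 12 N) on the yoke or the nest (contact force between gauge and yoke above 12 N or contact force between gauge and nest above 12 N).
It fails at once if the yoke or the gauge is dropped or thrown (moves faster than 0.35 m/s while no finger touches it) ((linear speed of yoke above 0.35 m/s and contact force between the fingers and yoke below 0.1 N) or (linear speed of gauge above 0.35 m/s and contact force between the fingers and gauge below 0.1 N)).
It fails at once if a bystander is moved by more than 15 mm (distance of any of key_case, bumper0, bumper1, torque_adapter from where it was at the start of the episode above 0.015 m).
It also fails if it takes over 69 s, if anything falls off the work surface, if the arm or the gripper's body presses on something with over 40 N, if the wrist force passes 120 N, or if a joint passes its speed limit or range.

## Working session

There is one attempt and no reset: what is moved stays moved. The work goes in short steps, Python scripts to look and compute and a tool call to move; the robot and the scene stay as the last step left them, time stands still between calls to the robot, and variables do not carry over. Pictures are saved under pics/ and viewed, and the job is handed in when it is done.

Besides the shell and the picture viewer there is one more tool, called after "Request:" as name(argument=value, ...), one argument or row to a line, values as JSON. drive_tool: Moves the arm, as the interface text tells. Shifts and turns lie within -1 to 1; 1 stands for 0.8 m of shift or 45 degrees of turn. Its arguments: {"type":"object","properties":{"commands":{"type":"array","items":{"type":"array"}},"squeeze":{"type":"number"}},"required":["commands"]}

```bash
mkdir -p pics; ls; cat > h.py <<'E'
import numpy as np, cv2
from bench import r, imaging, ticket
def save(p,name): cv2.imwrite('pics/'+name,cv2.cvtColor(p['img'],cv2.COLOR_RGB2BGR))
def ray(p,u,v):
    R=np.array(p['orientation']); d=R@np.array([(u-p['cx'])/p['fx'],(v-p['cy'])/p['fy'],1.]); return np.array(p['eye']),d
def atz(p,u,v,z):
    e,d=ray(p,u,v); return e+d*(z-e[2])/d[2]
def proj(p,X):
    R=np.array(p['orientation']); c=R.T@(np.array(X)-np.array(p['eye'])); return np.array([p['cx']+p['fx']*c[0]/c[2],p['cy']+p['fy']*c[1]/c[2]])
E
python3 - <<'E'
from h import *
np.set_printoptions(precision=4,suppress=True)
s=r.state(); print({k:np.round(v,4).tolist() for k,v in s.items()}, r.tip_reach)
for n in ['scene','side','wrist']:
    p=imaging.grab_frame(n); save(p,n+'0.png'); print(n,p['eye'],p['fx'],np.round(p['orientation'],3).tolist())
    for t in ['yoke','nest','gauge','stand','key_case','bumper0','torque_adapter']:
        print(t,[(np.round(d['position'],3).tolist(),round(d['score'],2)) for d in imaging.mark_of(p,t)])
E
```

```text
pics
{'clock': 0.0, 'joint_pos': [-1.3197, 0.6002, -0.0026, 1.6002, 0.0018, 0.9429, -0.0798], 'qd': [-0.0008, -0.0004, -0.0001, 0.0009, -0.0007, -0.0006, 0.0003], 'joint_efforts': [-0.0004, -77.6458, 1.5646, -25.8021, 0.0123, 0.0089, -0.0], 'ee_pos': [0.2333, 0.686, 0.2554], 'tool_rot': [[-0.9468, 0.3219, -0.0004], [0.3219, 0.9468, -0.0015], [-0.0001, -0.0016, -1.0]], 'ft_force': [-0.3393, -0.4108, -0.3497], 'torque': [0.004, -0.0192, -0.0218], 'grip_width': 0.0856} 0.025
scene [1.0421 0.146  0.7696] 444.9984881585807 [[-0.235, 0.79, -0.567], [0.972, 0.181, -0.151], [-0.017, -0.586, -0.81]]
yoke [([0.546, 0.219, 0.001], 0.6)]
nest [([0.52, -0.013, -0.005], 0.76), ([0.307, -0.172, 0.002], 0.71), ([0.393, 0.173, 0.0], 0.64), ([0.819, -0.13, -0.001], 0.6)]
gauge [([0.508, -0.263, 0.019], 0.95)]
stand [([0.505, -0.257, 0.003], 0.71)]
key_case [([0.721, 0.249, 0.004], 0.68)]
bumper0 [([0.702, -0.032, 0.003], 0.72), ([0.706, 0.094, 0.004], 0.59), ([0.545, 0.221, 0.045], 0.29)]
torque_adapter [([0.716, -0.248, 0.001], 0.6)]
side [ 0.5027 -0.5611  0.7623] 450.3838296354821 [[0.991, -0.112, 0.072], [-0.132, -0.762, 0.634], [-0.016, -0.637, -0.77]]
yoke [([0.553, 0.22, -0.001], 0.8)]
nest [([0.823, -0.131, -0.001], 0.91), ([0.39, 0.177, -0.002], 0.76), ([0.519, -0.018, 0.001], 0.64), ([0.304, -0.169, -0.004], 0.58)]
gauge [([0.505, -0.257, 0.018], 0.6)]
stand []
key_case [([0.72, 0.253, 0.002], 0.84)]
bumper0 [([0.707, 0.098, -0.003], 0.62), ([0.701, -0.038, -0.001], 0.5)]
torque_adapter [([0.714, -0.248, -0.003], 0.96), ([0.552, 0.219, 0.045], 0.23)]
wrist [0.1608 0.7124 0.3732] 318.25338764411964 [[0.322, 0.902, 0.287], [0.947, -0.307, -0.098], [-0.001, 0.303, -0.953]]
yoke []
nest [([0.395, 0.173, -0.002], 0.75)]
gauge []
stand []
key_case []
bumper0 []
torque_adapter []
```

View pics/scene0.png

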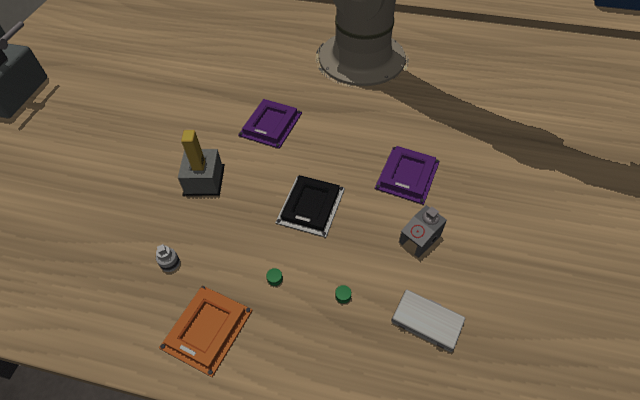

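View pics/side0.png

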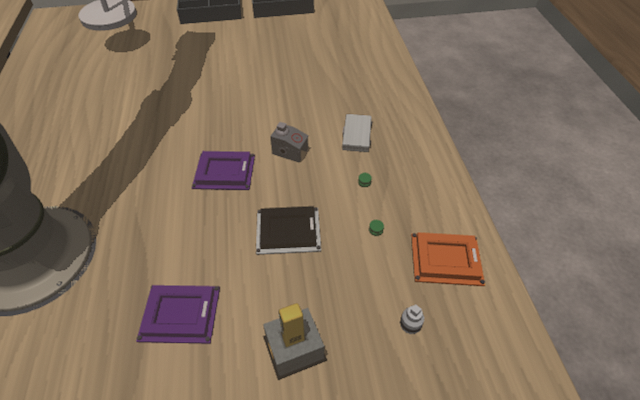

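View pics/wrist0.png

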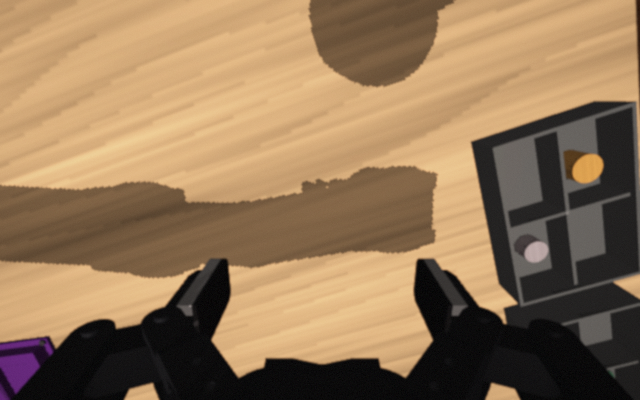

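```bash
python3 - <<'E'
from h import *
a=cv2.imread('pics/scene0.png'); b=cv2.imread('pics/side0.png')
c1=cv2.resize(a[190:265,380:460],None,fx=5,fy=5,interpolation=cv2.INTER_CUBIC)
c2=cv2.resize(b[110:185,250:330],None,fx=5,fy=5,interpolation=cv2.INTER_CUBIC)
cv2.imwrite('pics/c1.png',np.hstack([c1,c2]))
c1=cv2.resize(a[165:245,265:355],None,fx=4.4,fy=4.4,interpolation=cv2.INTER_CUBIC)
c2=cv2.resize(b[195:275,245:335],None,fx=4.4,fy=4.4,interpolation=cv2.INTER_CUBIC)
cv2.imwrite('pics/c2.png',np.hstack([c1,c2]))
E
```

```text
(no output)
```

View pics/c1.png

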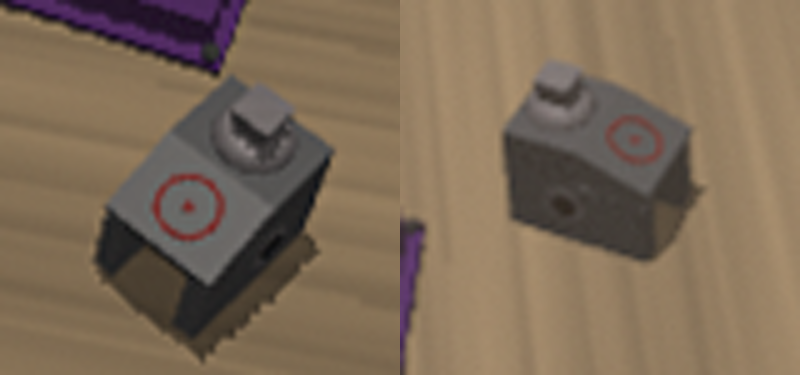

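View pics/c2.png

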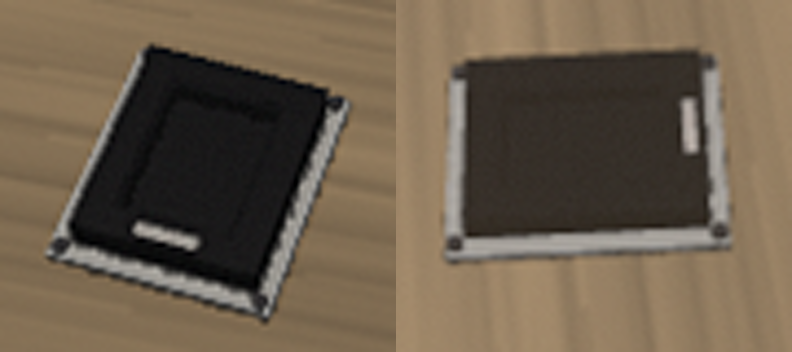

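```bash
cat >> h.py <<'E'
from scipy.optimize import least_squares
def fit(obs,x0,z0=0.0,loss='soft_l1'):
    # obs: list of (pic,(u,v),(x,y,z) mm local)
    def f(q):
        c,s=np.cos(q[2]),np.sin(q[2]); o=[]
        for p,uv,X in obs:
            X=np.array(X)/1000; W=[q[0]+c*X[0]-s*X[1],q[1]+s*X[0]+c*X[1],z0+X[2]]
            o+=list(proj(p,W)-np.array(uv))
        return np.array(o)
    s=least_squares(f,x0,loss=loss); return s.x,f(s.x).reshape(-1,2)
from scipy.spatial.transform import Rotation as Ro
def plan(pos,R,P0=None,R0=None):
    s=r.state(); P0=np.array(s['ee_pos']) if P0 is None else P0; R0=np.array(s['tool_rot']) if R0 is None else R0
    sh=R0.T@(np.array(pos)-P0)/0.8; rv=Ro.from_matrix(R0.T@R).as_rotvec()/np.radians(45)
    print('shift',np.round(sh,4).tolist(),'turn',np.round(rv,4).tolist())
def down(yaw): # tool x axis at angle yaw in world, tool z down
    c,s=np.cos(yaw),np.sin(yaw); return np.array([[c,s,0],[s,-c,0],[0,0,-1.]])
E
python3 - <<'E'
from h import *
np.set_printoptions(precision=4,suppress=True)
A=imaging.grab_frame('scene');B=imaging.grab_frame('side')
def px(x,y,k,o): return ((x+.5)/k-.5+o[0],(y+.5)/k-.5+o[1])
S=lambda x,y:px(x,y,5,(380,190)); D=lambda x,y:px(x,y,5,(250,110))
o=[(A,S(188,207),(20,0,51.5)),(A,S(108,208),(38,-25,45)),(A,S(210,283),(38,25,45)),(A,S(332,150),(-36,25,58)),(A,S(233,77),(-36,-25,58)),
(B,D(235,140),(20,0,51.5)),(B,D(252,195),(38,-25,45)),(B,D(290,130),(38,25,45)),(B,D(103,130),(-36,-25,58)),(B,D(112,217),(-36,-25,0)),(B,D(245,260),(36,-25,0))]
q,res=fit(o,[.55,.22,-.5]);print(q,np.degrees(q[2]));print(res)
S=lambda x,y:px(x,y,4.4,(265,165)); D=lambda x,y:px(x,y,4.4,(245,195))
o=[(A,S(150,45),(-56,-46,22)),(A,S(328,92),(-56,46,22)),(A,S(262,292),(56,46,22)),(A,S(50,257),(65,-55,6)),(A,S(266,320),(65,55,6)),(A,S(350,100),(-65,55,6)),(A,S(167,235),(49,0,22)),
(B,D(50,262),(-65,-55,0)),(B,D(332,248),(65,-55,0)),(B,D(71,62),(-56,46,22)),(B,D(304,52),(56,46,22)),(B,D(294,125),(49,0,22))]
q,res=fit(o,[.52,-.015,0]);print(q,np.degrees(q[2]));print(res)
s=r.state()
plan([0.50,0.24,0.26],down(np.radians(146.)))
E
```

```text
[ 0.5512  0.2203 -0.5625] -32.230340895680975
[[ 0.4428 -0.0275]
 [-0.4048 -0.6811]
 [ 0.0246  0.5343]
 [ 1.1013 -0.135 ]
 [-0.1028 -0.7211]
 [ 0.2699 -0.0136]
 [-0.6272  0.1412]
 [ 0.8974 -0.537 ]
 [-0.0565  0.0348]
 [ 0.0995  0.6486]
 [ 0.5973  0.7139]]
[ 0.5224 -0.0122 -0.0861] -4.935495733381444
[[ 0.1574 -0.2168]
 [ 0.3436 -0.6516]
 [-1.182  -3.6881]
 [-1.0903 -0.833 ]
 [ 0.8555 -0.9652]
 [ 0.4047 -0.0518]
 [-0.1734  0.5318]
 [ 0.4186  0.1294]
 [ 1.258   0.1649]
 [ 0.0937 -0.9725]
 [ 0.2851 -1.1811]
 [ 0.3809 -0.0957]]
shift [-0.4951, -0.421, -0.0046] turn [0.0001, 0.0001, 0.3383]
```

```bash
python3 - <<'E'
from h import *
plan([0.548,0.222,0.25],down(np.radians(147.8)))
E
```

```text
shift [-0.5592, -0.423, 0.0079] turn [0.0001, 0.0001, 0.2983]
```

Request:
drive_tool(
  commands=[
    [0, [-0.559, -0.423, 0.008], [0, 0, 0.298]],
    [0, [-0.559, -0.423, 0.008], [0, 0, 0.298]],
    [0, [-0.559, -0.423, 0.008], [0, 0, 0.298]],
    [0, [-0.559, -0.423, 0.008], [0, 0, 0.298]],
    [0, [-0.559, -0.423, 0.008], [0, 0, 0.298]],
    [0, [-0.559, -0.423, 0.008], [0, 0, 0.298]],
    [0, [-0.559, -0.423, 0.008], [0, 0, 0.298]],
    [0, [-0.559, -0.423, 0.008], [0, 0, 0.298]],
    [0, [-0.559, -0.423, 0.008], [0, 0, 0.298]],
    [0, [-0.559, -0.423, 0.008], [0, 0, 0.298]],
    [0, [-0.559, -0.423, 0.008], [0, 0, 0.298]],
    [0, [-0.559, -0.423, 0.008], [0, 0, 0.298]],
  ],
)

```text
clock: 2.5
ee_pos: [0.5511, 0.2157, 0.2502]
tool_rot: [[-0.842, 0.539, 0.002], [0.539, 0.842, -0.002], [-0.003, -0.001, -1.0]]
ft_force: [0.8, -0.5, -0.2]
grip_width: 0.0855
```

Request:
drive_tool(
  commands=[
    [0, [0, 0, 0], [0, 0, 0]],
    [0, [0, 0, 0], [0, 0, 0]],
  ],
)

```text
clock: 2.7
ee_pos: [0.5472, 0.2233, 0.2499]
tool_rot: [[-0.847, 0.532, -0.0], [0.532, 0.847, 0.001], [0.001, 0.0, -1.0]]
ft_force: [-1.0, 1.1, 0.5]
grip_width: 0.0852
```

```bash
python3 - <<'E'
from h import *
s=r.state(); print(s['clock'],s['ee_pos'],np.round(s['tool_rot'],4).tolist(),s['joint_pos'])
p=imaging.grab_frame('wrist'); save(p,'w1.png')
for X in [(20,0,51.5),(38,-25,45),(38,25,45),(-36,25,58),(-36,-25,58),(2,-25,58),(2,25,58)]:
    c,t=np.cos(-.5625),np.sin(-.5625);X=np.array(X)/1e3
    print(X,proj(p,[.5512+c*X[0]-t*X[1],.2203+t*X[0]+c*X[1],X[2]]))
for t in ['yoke','yoke_grip','spot']: print(imaging.mark_of(p,t))
E
```

```text
2.7 [0.54722562 0.22332889 0.24985024] [[-0.8468, 0.5319, -0.0005], [0.5319, 0.8468, 0.0008], [0.0008, 0.0004, -1.0]] [-0.53331942  0.44599172  0.0713727   1.9239542  -0.04538554  0.77319974
  0.573492  ]
[0.02   0.     0.0515] [320.13306171 202.12020254]
[ 0.038 -0.025  0.045] [296.98212404 216.1176461 ]
[0.038 0.025 0.045] [343.35596454 216.16372915]
[-0.036  0.025  0.058] [345.87634623 149.23841033]
[-0.036 -0.025  0.058] [294.27194399 149.18462449]
[ 0.002 -0.025  0.058] [295.21885697 187.05389924]
[0.002 0.025 0.058] [344.96832863 187.10438538]
[{'position': [0.552, 0.2205, 0.002], 'score': 0.95}]
[{'position': [0.5465, 0.2203, 0.0476], 'score': 0.56}]
[{'position': [0.5621, 0.2125, 0.0537], 'score': 0.76}]
```

View pics/w1.png

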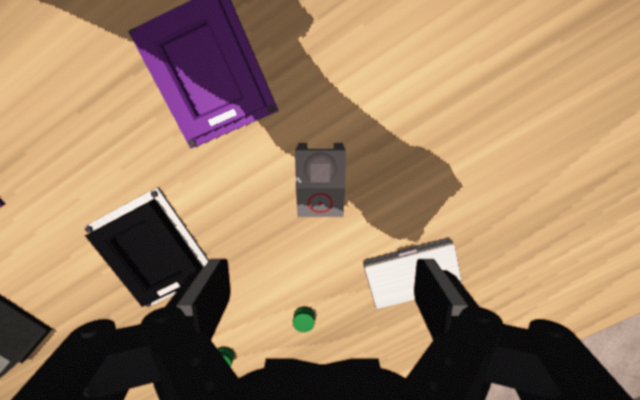

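```bash
python3 - <<'E'
from h import *
a=cv2.imread('pics/w1.png')
cv2.imwrite('pics/c3.png',np.hstack([cv2.resize(a[135:225,280:360],(480,540),interpolation=cv2.INTER_CUBIC),cv2.resize(a[185:310,80:210],(312,300),interpolation=cv2.INTER_CUBIC).copy() if 0 else np.zeros((540,1,3),np.uint8)]))
E
```

```text
(no output)
```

View pics/c3.png

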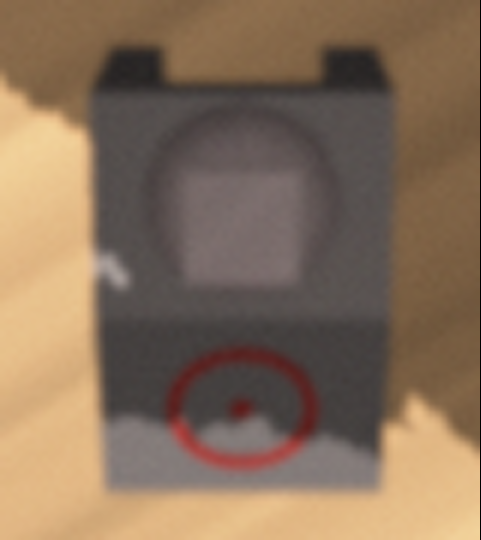

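```bash
python3 - <<'E'
from h import *
s=r.state(); print(s['clock'],s['ee_pos'])
plan([0.5478,0.2224,0.048],down(np.radians(147.8)))
E
```

```text
2.9 [0.5469549  0.2239238  0.24989941]
shift [-0.002, -0.0011, 0.2524] turn [0.0004, -0.0006, 0.004]
```

Request:
drive_tool(
  commands=[
    [0, [-0.002, -0.001, 0.05], [0, 0, 0.004]],
    [0, [-0.002, -0.001, 0.1], [0, 0, 0.004]],
    [0, [-0.002, -0.001, 0.15], [0, 0, 0.004]],
    [0, [-0.002, -0.001, 0.18], [0, 0, 0.004]],
    [0, [-0.002, -0.001, 0.2], [0, 0, 0.004]],
    [0, [-0.002, -0.001, 0.2], [0, 0, 0.004]],
  ],
)

```text
clock: 3.5
ee_pos: [0.5472, 0.2212, 0.0877]
tool_rot: [[-0.846, 0.534, -0.004], [0.534, 0.846, -0.001], [0.002, -0.003, -1.0]]
ft_force: [0.2, 0.1, -0.2]
grip_width: 0.0852
```

```bash
python3 - <<'E'
from h import *
s=r.state(); print(s['clock'],s['ee_pos'])
p=imaging.grab_frame('wrist'); save(p,'w2.png')
s=r.state(); print(s['clock'],s['ee_pos'])
plan([0.5478,0.2224,0.048],down(np.radians(147.8)))
E
```

```text
3.5 [0.54718515 0.22123835 0.08774698]
3.55 [0.54793281 0.22131448 0.08912659]
shift [0.0008, 0.0011, 0.0514] turn [-0.002, -0.0016, -0.0017]
```

View pics/w2.png

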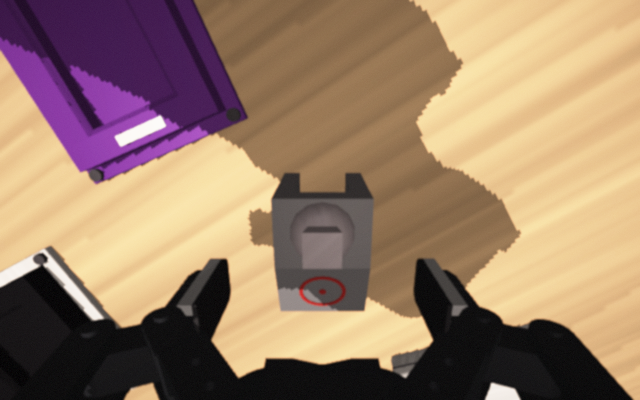

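Request:
drive_tool(
  commands=[
    [0, [0.0005, 0.001, 0.025], [0, 0, -0.001]],
    [0, [0.0005, 0.001, 0.0514], [0, 0, -0.001]],
    [0, [0.0005, 0.001, 0.0514], [0, 0, -0.001]],
    [0, [0.0005, 0.001, 0.0514], [0, 0, -0.001]],
  ],
)

```text
clock: 3.95
ee_pos: [0.5491, 0.2219, 0.0498]
tool_rot: [[-0.845, 0.534, 0.001], [0.534, 0.845, 0.0], [-0.0, 0.001, -1.0]]
ft_force: [0.2, -0.4, 0.6]
grip_width: 0.0858
```

```bash
python3 - <<'E'
from h import *
s=r.state(); print(s['clock'],s['ee_pos'])
plan([0.5478,0.2224,0.048],down(np.radians(147.8)))
E
```

```text
3.95 [0.54911321 0.2218536  0.04982898]
shift [0.0018, -0.0003, 0.0023] turn [0.0007, 0.0004, -0.0023]
```

Request:
drive_tool(
  squeeze=40,
  commands=[
    [0, [0.0015, 0, 0.002], [0, 0, 0]],
    [0.3, [0.0015, 0, 0.002], [0, 0, 0]],
    [0.4, [0.0015, 0, 0.002], [0, 0, 0]],
    [0.6, [0.0015, 0, 0.002], [0, 0, 0]],
    [1, [0.0015, 0, 0.002], [0, 0, 0]],
    [1, [0.0015, 0, 0.002], [0, 0, 0]],
    [1, [0.0015, 0, 0.002], [0, 0, 0]],
    [1, [0.0015, 0, 0.002], [0, 0, 0]],
  ],
)

```text
clock: 4.75
ee_pos: [0.548, 0.222, 0.0479]
tool_rot: [[-0.845, 0.535, 0.001], [0.535, 0.845, 0.0], [-0.0, 0.001, -1.0]]
ft_force: [-1.5, -1.0, 5.9]
grip_width: 0.0489
```

```bash
python3 - <<'E'
from h import *
s=r.state(); print(s['clock'],s['ee_pos'],s['grip_width'],np.round(s['tool_rot'],4).tolist())
p=imaging.grab_frame('wrist'); save(p,'w3.png')
E
```

```text
4.75 [0.54802897 0.22199918 0.04792703] 0.04893316453178211 [[-0.8449, 0.5349, 0.0005], [0.5349, 0.8449, 0.0002], [-0.0003, 0.0005, -1.0]]
```

View pics/w3.png

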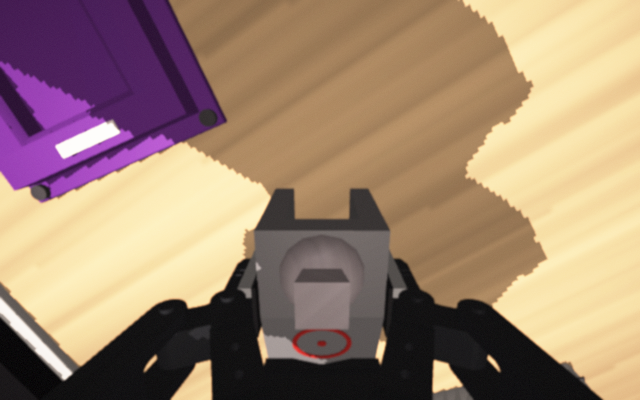

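Request:
drive_tool(
  commands=[
    [1, [0, 0, -0.02], [0, 0, 0]],
    [1, [0, 0, -0.05], [0, 0, 0]],
    [1, [0, 0, -0.1], [0, 0, 0]],
    [1, [0, 0, -0.15], [0, 0, 0]],
    [1, [0, 0, -0.18], [0, 0, 0]],
    [1, [0, 0, -0.18], [0, 0, 0]],
    [1, [0, 0, -0.18], [0, 0, 0]],
  ],
)

```text
clock: 5.5
ee_pos: [0.5476, 0.2219, 0.1912]
tool_rot: [[-0.845, 0.535, 0.0], [0.535, 0.845, 0.0], [-0.0, 0.0, -1.0]]
ft_force: [-0.4, -0.4, -3.4]
grip_width: 0.0497
```

```bash
python3 - <<'E'
from h import *
s=r.state(); print(s['clock'],s['ee_pos'],s['grip_width'],np.round(s['tool_rot'],4).tolist())
p=imaging.grab_frame('wrist'); save(p,'w4.png'); s=r.state()
P=np.array(s['ee_pos']);R=np.array(s['tool_rot'])
hgt=P[2]-0.048
c=cv2.resize(p['img'][180:380,230:410],None,fx=3,fy=3)[...,::-1]; cv2.imwrite('pics/c4.png',c)
im=p['img'].astype(int); m=(im[...,0]-im[...,1]>60)&(im[...,0]-im[...,2]>60); v,u=np.nonzero(m[300:,290:350]); print(len(u),u.mean()+290,v.mean()+300)
X=atz(p,u.mean()+290,v.mean()+300,hgt+.0515); print('ring centre tool', R.T@(X-P)*1e3)
# nest target: yoke origin -> TCP
plan([0.5224,-0.0122,0.16],down(np.radians(175.06)))
E
```

```text
5.5 [0.54760842 0.22193936 0.19117168] 0.049657020859138284 [[-0.845, 0.5347, 0.0004], [0.5347, 0.845, 0.0002], [-0.0002, 0.0004, -1.0]]
378 319.33862433862436 344.81481481481484
ring centre tool [-26.15915933   0.48988028  -3.51971507]
shift [-0.1302, -0.2637, 0.0381] turn [-0.0012, -0.0013, -0.6083]
```

View pics/c4.png

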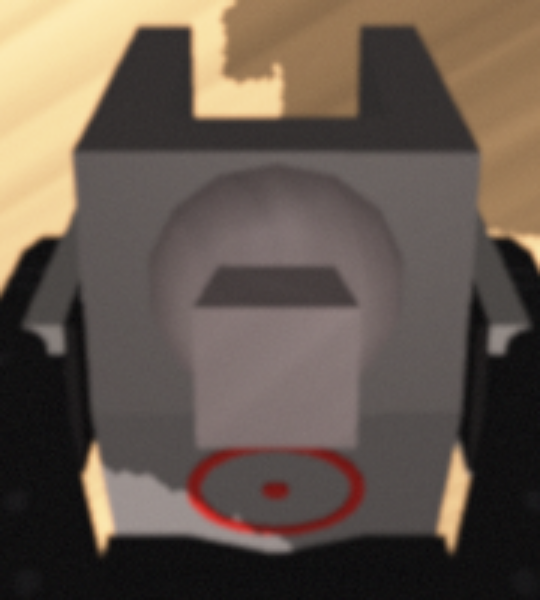

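```bash
python3 - <<'E'
from h import *
plan([0.5179,-0.0118,0.16],down(np.radians(175.06)))
E
```

```text
shift [-0.1252, -0.2663, 0.0381] turn [-0.0012, -0.0013, -0.6083]
```

Request:
drive_tool(
  commands=[
    [1, [-0.02, -0.04, 0.006], [0, 0, -0.1]],
    [1, [-0.045, -0.09, 0.014], [0, 0, -0.25]],
    [1, [-0.07, -0.15, 0.02], [0, 0, -0.4]],
    [1, [-0.1, -0.21, 0.03], [0, 0, -0.5]],
    [1, [-0.12, -0.25, 0.038], [0, 0, -0.6]],
    [1, [-0.125, -0.266, 0.038], [-0.001, -0.001, -0.608]],
    [1, [-0.125, -0.266, 0.038], [-0.001, -0.001, -0.608]],
    [1, [-0.125, -0.266, 0.038], [-0.001, -0.001, -0.608]],
    [1, [-0.125, -0.266, 0.038], [-0.001, -0.001, -0.608]],
  ],
)

```text
clock: 6.45
ee_pos: [0.5188, -0.0095, 0.1604]
tool_rot: [[-0.996, 0.085, 0.001], [0.085, 0.996, 0.001], [-0.001, 0.001, -1.0]]
ft_force: [-1.1, 0.2, -2.6]
grip_width: 0.0499
```

```bash
python3 - <<'E'
from h import *
s=r.state(); print(s['clock'],s['ee_pos'],s['grip_width'],np.round(s['tool_rot'],4).tolist(),s['joint_pos'])
p=imaging.grab_frame('wrist'); save(p,'w5.png'); 
a=imaging.grab_frame('scene'); save(a,'s5.png'); b=imaging.grab_frame('side'); save(b,'d5.png')
c=np.hstack([cv2.resize(a['img'][110:230,250:370],None,fx=4,fy=4,interpolation=2),cv2.resize(b['img'][140:280,230:340],None,fx=3.4,fy=3.43,interpolation=2)[:480]])
cv2.imwrite('pics/c5.png',c[...,::-1])
E
```

```text
6.45 [ 0.51881013 -0.0094571   0.16038701] 0.04988252952807288 [[-0.9964, 0.0847, 0.0007], [0.0847, 0.9964, 0.0013], [-0.0006, 0.0013, -1.0]] [-0.01813431  0.49725083 -0.10100889  2.15211858  0.09881814  0.49561108
  1.29209566]
```

View pics/w5.png

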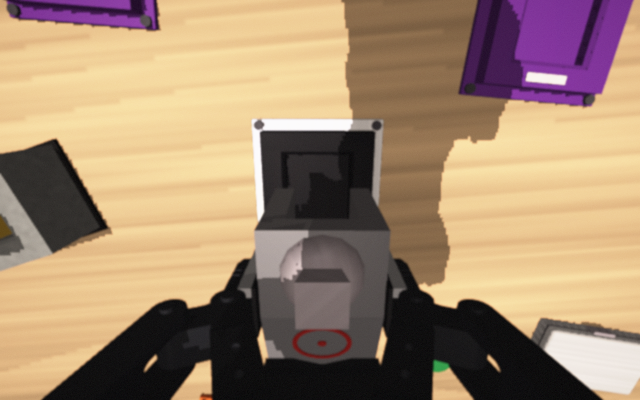

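View pics/c5.png

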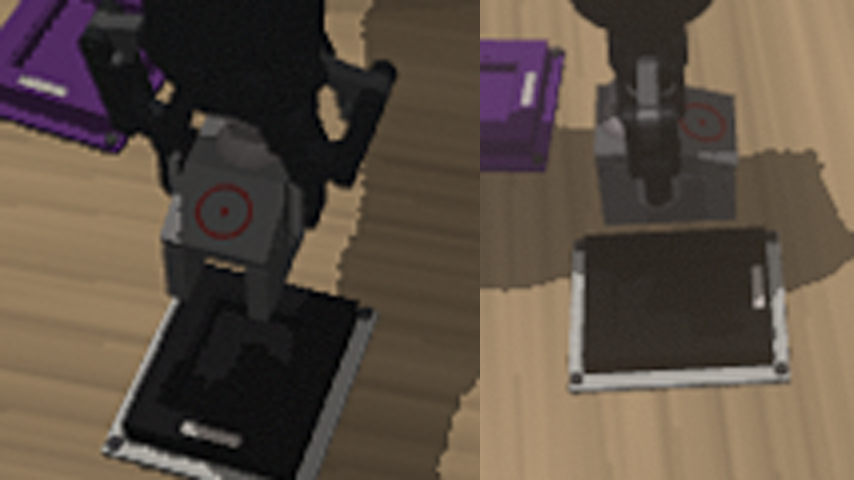

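```bash
python3 - <<'E'
from h import *
p=cv2.imread('pics/w5.png'); cv2.imwrite('pics/c6.png',cv2.resize(p[105:235,240:400],None,fx=5,fy=4.5,interpolation=2)[:600])
E
```

```text
(no output)
```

View pics/c6.png

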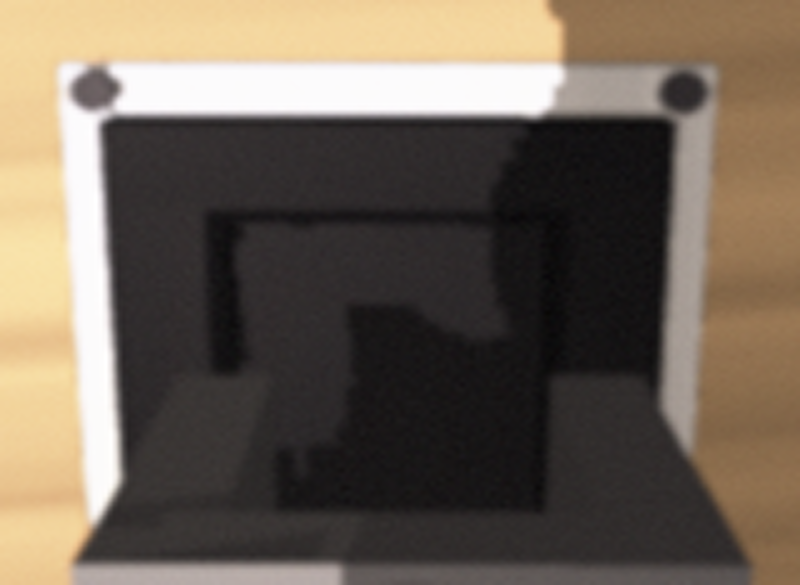

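```bash
python3 - <<'E'
from h import *
np.set_printoptions(precision=4,suppress=True)
A=imaging.grab_frame('wrist'); s=r.state(); print(s['clock'],s['ee_pos'])
f=lambda x,y:((x+.5)/5-.5+240,(y+.5)/4.5-.5+105)
o=[(A,f(60,65),(-65,-55,6)),(A,f(717,65),(-65,55,6)),(A,f(103,120),(-56,-46,22)),(A,f(672,120),(-56,46,22)),(A,f(207,212),(-40.5,-29.5,22)),(A,f(565,212),(-40.5,29.5,22))]
q,res=fit(o,[.52,-.015,0]);print(q,np.degrees(q[2]));print(res)
P=np.array(s['ee_pos']);R=np.array(s['tool_rot'])
X=atz(A,321.5,343.5,P[2]-.048+.0515); print('dot tool', R.T@(X-P)*1e3)
g=lambda u,v,z:R.T@(atz(A,u,v,P[2]-.048+z)-P)*1e3
print(g(257,229.5,.058),g(389.5,229.5,.058))
E
```

```text
6.65 [ 0.5188 -0.01    0.1608]
[ 0.5227 -0.0129 -0.0854] -4.891373774206201
[[-0.8397 -0.2054]
 [ 0.5822 -0.1712]
 [-1.5593  0.5638]
 [ 1.2613  0.592 ]
 [-0.6698 -0.244 ]
 [ 1.1412 -0.228 ]]
dot tool [-24.8949   1.1221  -3.4708]
[ 31.6609 -22.2452 -10.0543] [ 31.6413  25.8284 -10.0147]
```

```bash
python3 - <<'E'
from h import *
np.set_printoptions(precision=4,suppress=True)
A=imaging.grab_frame('scene');B=imaging.grab_frame('side')
s=r.state();P=np.array(s['ee_pos']);R=np.array(s['tool_rot']);print(P)
z=P[2]-.048+.0515
for c,u,v in [(A,250+224.5/4-.5,110+212.5/4-.5),(B,230+223.5/3.4-.5,140+122.5/3.43-.5)]:
    print(u,v,R.T@(atz(c,u,v,z)-P)*1e3)
plan([0.5180,-0.0128,0.100],down(np.radians(175.08)))
E
```

```text
[ 0.5187 -0.0105  0.1608]
305.625 162.625 [-24.8038   1.9022  -3.4688]
295.2352941176471 175.21428571428572 [-24.4592   1.6752  -3.4694]
shift [0.0007, -0.003, 0.0761] turn [0.0009, 0.0015, 0.0005]
```

Request:
drive_tool(
  commands=[
    [1, [0.001, -0.0025, 0.03], [0, 0, 0]],
    [1, [0.001, -0.0025, 0.06], [0, 0, 0]],
    [1, [0.001, -0.0025, 0.08], [0, 0, 0]],
    [1, [0.001, -0.0025, 0.092], [0, 0, 0]],
    [1, [0.001, -0.0025, 0.092], [0, 0, 0]],
    [1, [0.001, -0.0025, 0.092], [0, 0, 0]],
    [1, [0.001, -0.0025, 0.092], [0, 0, 0]],
    [1, [0.001, -0.0025, 0.092], [0, 0, 0]],
  ],
)

```text
clock: 7.55
ee_pos: [0.5181, -0.0132, 0.088]
tool_rot: [[-0.996, 0.087, 0.002], [0.087, 0.996, 0.001], [-0.002, 0.001, -1.0]]
ft_force: [-0.2, -0.8, -1.8]
grip_width: 0.0496
```

```bash
python3 - <<'E'
from h import *
s=r.state(); print(s['clock'],s['ee_pos'])
b=imaging.grab_frame('side'); a=imaging.grab_frame('scene')
s=r.state(); print(s['clock'],s['ee_pos'])
c=np.hstack([cv2.resize(a['img'][130:250,250:370],None,fx=4,fy=4,interpolation=2),cv2.resize(b['img'][160:280,240:330],None,fx=4,fy=4,interpolation=2)])
cv2.imwrite('pics/c7.png',c[:600,:][...,::-1])
plan([0.5178,-0.013,0.070],down(np.radians(175.1)))
E
```

```text
7.55 [ 0.51811573 -0.01315228  0.08795913]
7.65 [ 0.51798549 -0.0131814   0.08776404]
shift [0.0003, 0.0002, 0.0222] turn [0.0009, 0.0026, -0.0016]
```

View pics/c7.png

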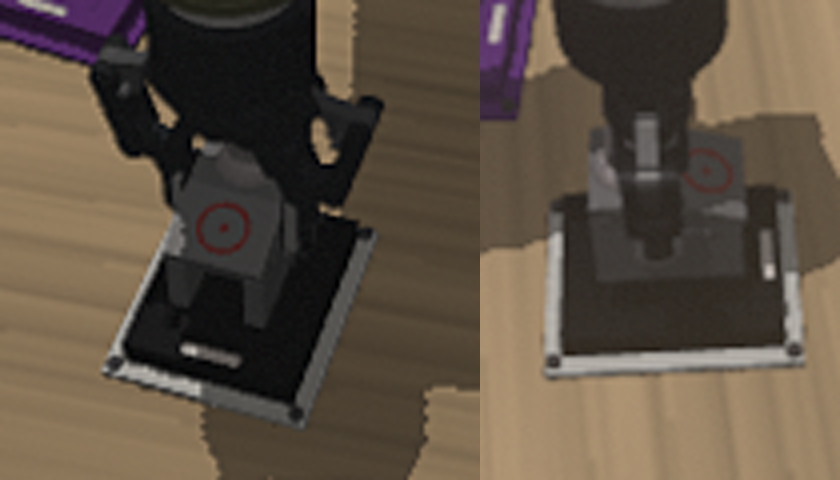

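Request:
drive_tool(
  commands=[
    [1, [0.0003, 0, 0.01], [0, 0.002, -0.0015]],
    [1, [0.0003, 0, 0.017], [0, 0.002, -0.0015]],
    [1, [0.0003, 0, 0.022], [0, 0.002, -0.0015]],
    [1, [0.0003, 0, 0.022], [0, 0.002, -0.0015]],
    [1, [0.0003, 0, 0.025], [0, 0.002, -0.0015]],
    [1, [0.0003, 0, 0.027], [0, 0.002, -0.0015]],
  ],
)

```text
clock: 8.25
ee_pos: [0.5175, -0.0131, 0.0654]
tool_rot: [[-0.996, 0.085, -0.001], [0.085, 0.996, 0.001], [0.001, 0.001, -1.0]]
ft_force: [0.1, -0.1, -1.8]
grip_width: 0.0498
```

Request:
drive_tool(
  commands=[
    [1, [0, 0, 0.003], [0, 0, 0]],
    [1, [0, 0, 0.006], [0, 0, 0]],
    [1, [0, 0, 0.008], [0, 0, 0]],
    [1, [0, 0, 0.0085], [0, 0, 0]],
    [1, [0, 0, 0.0085], [0, 0, 0]],
  ],
)

```text
clock: 8.75
ee_pos: [0.5175, -0.0131, 0.0587]
tool_rot: [[-0.996, 0.085, -0.001], [0.085, 0.996, 0.001], [0.001, 0.001, -1.0]]
ft_force: [-0.7, -0.4, -2.7]
grip_width: 0.0497
```

Request:
drive_tool(
  commands=[
    [1, [0, 0, 0.001], [0, 0, 0]],
    [1, [0, 0, 0.001], [0, 0, 0]],
    [1, [0, 0, 0.001], [0, 0, 0]],
  ],
)

```text
clock: 9.05
ee_pos: [0.5175, -0.0131, 0.058]
tool_rot: [[-0.996, 0.085, -0.0], [0.085, 0.996, 0.001], [0.001, 0.001, -1.0]]
ft_force: [-0.1, -0.4, -2.9]
grip_width: 0.0494
```

Request:
drive_tool(
  commands=[
    [1, [0, 0, 0.001], [0, 0, 0]],
    [1, [0, 0, 0.0015], [0, 0, 0]],
    [1, [0, 0, 0.002], [0, 0, 0]],
  ],
)

```text
clock: 9.35
ee_pos: [0.5175, -0.0131, 0.0578]
tool_rot: [[-0.996, 0.085, 0.001], [0.085, 0.996, 0.0], [-0.0, 0.001, -1.0]]
ft_force: [-4.5, 0.4, 27.6]
grip_width: 0.0494
```

Request:
drive_tool(
  commands=[
    [1, [0, 0, -0.001], [0, 0, 0]],
    [1, [0, 0, -0.0012], [0, 0, 0]],
    [0.3, [0, 0, -0.0012], [0, 0, 0]],
    [0, [0, 0, -0.0012], [0, 0, 0]],
    [0, [0, 0, -0.0012], [0, 0, 0]],
    [0, [0, 0, -0.0012], [0, 0, 0]],
    [0, [0, 0, -0.0012], [0, 0, 0]],
    [0, [0, 0, -0.0012], [0, 0, 0]],
  ],
)

```text
clock: 10.15
ee_pos: [0.5175, -0.0131, 0.0573]
tool_rot: [[-0.996, 0.085, -0.001], [0.085, 0.996, 0.001], [0.001, 0.001, -1.0]]
ft_force: [0.3, -0.4, -0.4]
grip_width: 0.0856
```

```bash
python3 - <<'E'
from h import *
s=r.state(); print(s['clock'],s['ee_pos'],s['grip_width'])
b=imaging.grab_frame('side'); a=imaging.grab_frame('scene')
c=np.hstack([cv2.resize(a['img'][130:250,250:370],None,fx=4,fy=4,interpolation=2),cv2.resize(b['img'][160:280,240:330],None,fx=4,fy=4,interpolation=2)])
cv2.imwrite('pics/c8.png',c[:600,:][...,::-1])
E
```

```text
10.15 [ 0.51748552 -0.01310873  0.05728141] 0.08558172988684702
```

View pics/c8.png

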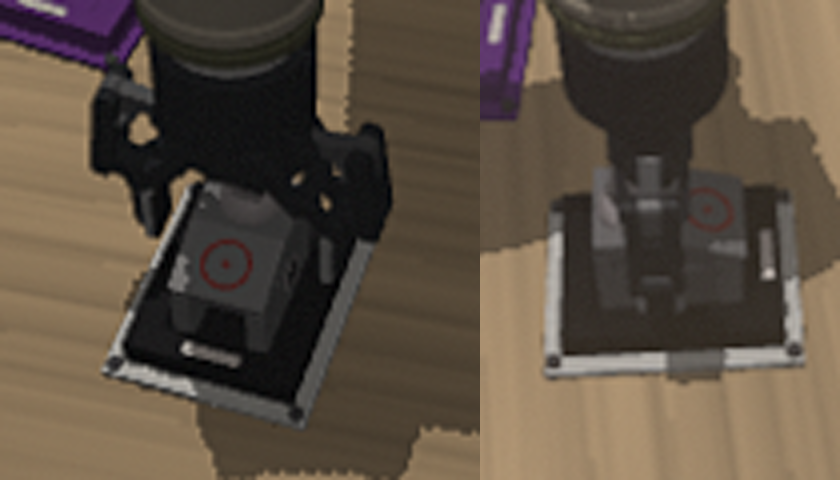

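Request:
drive_tool(
  commands=[
    [0, [0, 0, -0.02], [0, 0, 0]],
    [0, [0, 0, -0.06], [0, 0, 0]],
    [0, [0, 0, -0.12], [0, 0, 0]],
    [0, [0, 0, -0.18], [0, 0, 0]],
    [0, [0, 0, -0.23], [0, 0, 0]],
    [0, [0, 0, -0.25], [0, 0, 0]],
    [0, [0, 0, -0.25], [0, 0, 0]],
    [0, [0, 0, -0.25], [0, 0, 0]],
  ],
)

```text
clock: 11.05
ee_pos: [0.5173, -0.0133, 0.2573]
tool_rot: [[-0.996, 0.086, -0.0], [0.086, 0.996, 0.001], [0.0, 0.001, -1.0]]
ft_force: [-1.0, 0.7, 1.0]
grip_width: 0.0852
```

```bash
python3 - <<'E'
from h import *
s=r.state(); print(s['clock'],s['ee_pos'],s['grip_width'])
b=imaging.grab_frame('side'); a=imaging.grab_frame('scene'); w=imaging.grab_frame('wrist')
save(w,'w9.png')
import pickle; pickle.dump((a,b,w),open('v9.pkl','wb'))
c=np.hstack([cv2.resize(a['img'][150:240,270:350],None,fx=5,fy=5,interpolation=2),cv2.resize(b['img'][180:270,250:330],None,fx=5,fy=5,interpolation=2)])
cv2.imwrite('pics/c9.png',c[:600,:][...,::-1])
cv2.imwrite('pics/c9w.png',cv2.resize(w['img'][110:260,235:405],None,fx=4,fy=4,interpolation=2)[...,::-1])
c=np.hstack([cv2.resize(a['img'][120:205,170:235],None,fx=6,fy=6,interpolation=2),cv2.resize(b['img'][295:380,260:330],None,fx=6,fy=6,interpolation=2)])[:600,:800]
cv2.imwrite('pics/c10.png',c[...,::-1])
E
```

```text
11.05 [ 0.51732364 -0.0133224   0.2572657 ] 0.08520880795261203
```

View pics/c9.png

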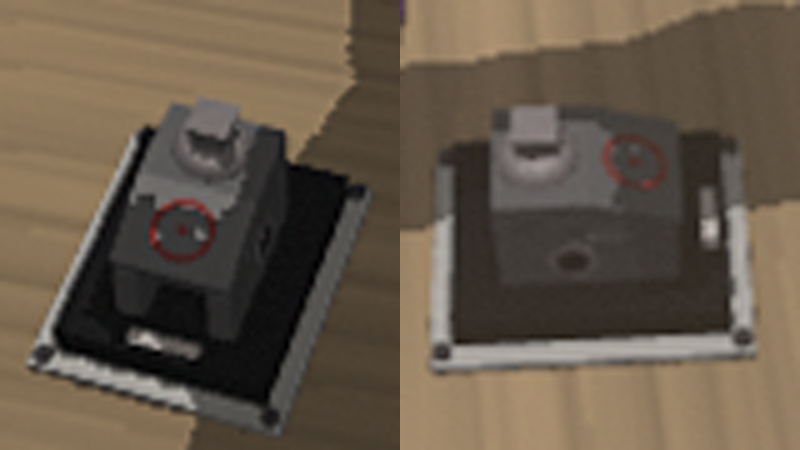

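View pics/c9w.png

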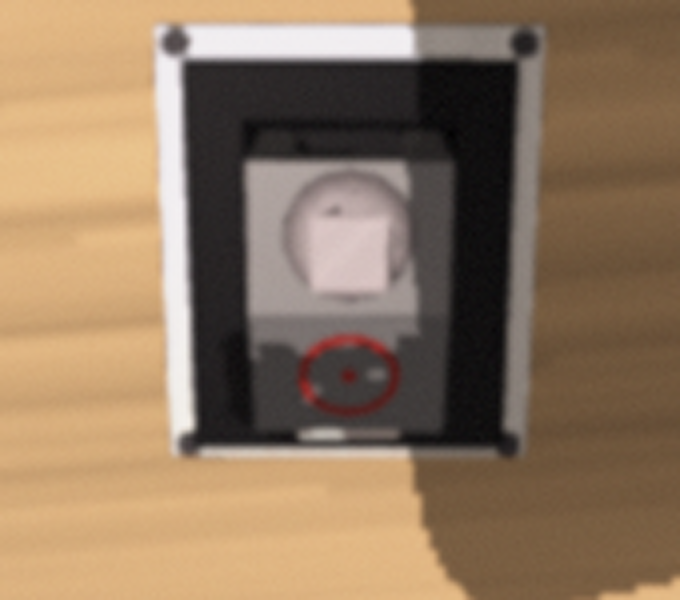

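View pics/c10.png

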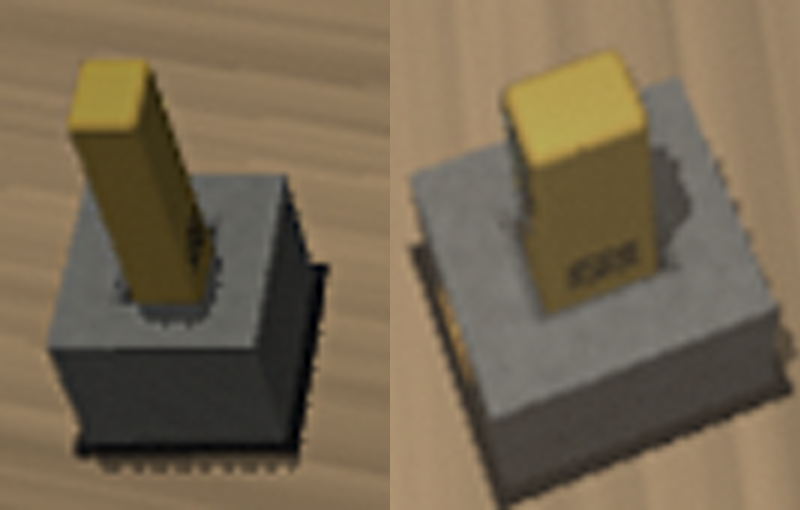

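View pics/w9.png

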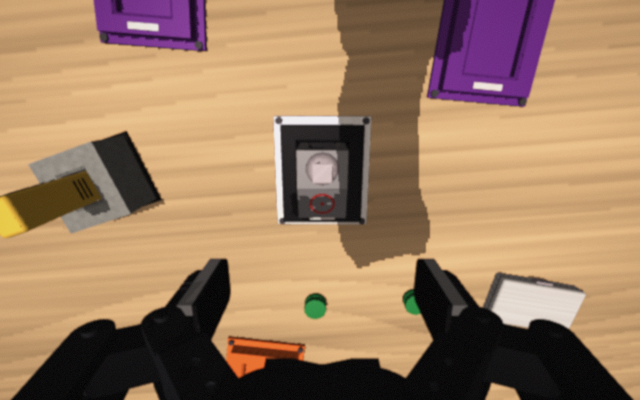

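```bash
python3 - <<'E'
from h import *
import pickle
np.set_printoptions(precision=4,suppress=True)
A,B,W=pickle.load(open('v9.pkl','rb'))
def px(x,y,k,o): return ((x+.5)/k-.5+o[0],(y+.5)/k-.5+o[1])
S=lambda x,y:px(x,y,5,(270,150)); D=lambda x,y:px(x-400,y,5,(250,180)); V=lambda x,y:px(x,y,4,(235,110))
oA=[(A,S(183,230),(20,0,51.5)),(A,S(110,265),(38,-25,45)),(A,S(165,105),(-36,-25,58)),(A,S(283,130),(-36,25,58))]
oB=[(B,D(634,160),(20,0,51.5)),(B,D(677,222),(38,-25,45)),(B,D(491,207),(-36,-25,58)),(B,D(683,125),(38,25,45))]
oW=[(W,V(349,376),(20,0,51.5)),(W,V(245,158),(-36,-25,58)),(W,V(456,158),(-36,25,58)),(W,V(253,430),(38,-25,45)),(W,V(442,430),(38,25,45))]
for o in (oA,oB,oW,oA+oB,oA+oB+oW):
    q,res=fit(o,[.522,-.0125,-.085],z0=.010);print(q,np.degrees(q[2]),'rms',np.sqrt((res**2).mean()))
S=lambda x,y:px(x,y,6,(170,120)); D=lambda x,y:px(x-390,y,6,(260,295))
sc=[(-1,-1),(-1,1),(1,1),(1,-1)]
SA=[(90,178),(283,175),(258,347),(50,347)];SB=[(495,415),(412,175),(678,80),(778,305)]
GA=[(83,62),(148,62),(135,130),(70,130)];GB=[(535,165),(508,90),(612,52),(645,125)]
for hx,hy,gx,gy in [(40,36,16,12),(36,40,12,16)]:
    for nm,a,b,X,Y,Z in [('stand',SA,SB,hx,hy,58),('gauge',GA,GB,gx,gy,142)]:
        oa=[(A,S(*a[i]),(sc[i][0]*X,sc[i][1]*Y,Z)) for i in range(nm=='stand',4)]
        ob=[(B,D(*b[i]),(sc[i][0]*X,sc[i][1]*Y,Z)) for i in range(4)]
        for o in (oa,ob,oa+ob):
            q,res=fit(o,[.505,-.26,.35]);print(nm,X,q,np.degrees(q[2]),'rms',np.sqrt((res**2).mean()))
E
```

```text
[ 0.523  -0.0131 -0.0479] -2.7417046992585856 rms 0.22011132566655467
[ 0.5217 -0.0123 -0.1307] -7.4891106613030765 rms 0.4583941675307125
[ 0.5218 -0.0126 -0.0926] -5.303381175062963 rms 0.32450203893397955
[ 0.5221 -0.0132 -0.0828] -4.744310109774401 rms 0.6864178797409917
[ 0.5219 -0.0127 -0.0912] -5.227991251497333 rms 0.5973639249545069
stand 40 [ 0.5069 -0.2605  0.2515] 14.410909481126394 rms 0.34679051505769876
stand 40 [ 0.5067 -0.2618  0.2407] 13.793570087665666 rms 0.4149687817381294
stand 40 [ 0.5067 -0.2614  0.2443] 13.998946730069568 rms 0.46692047001022985
gauge 16 [ 0.5087 -0.2596  0.2505] 14.354111020066469 rms 0.5587825175318352
gauge 16 [ 0.506  -0.2633  0.2592] 14.853655873997054 rms 1.147923704128118
gauge 16 [ 0.5068 -0.262   0.253 ] 14.493528615062901 rms 1.1677793947100923
stand 36 [ 0.5092 -0.263   0.2751] 15.76450827588191 rms 1.5626550177436207
stand 36 [ 0.5067 -0.2609  0.2448] 14.024908825196071 rms 2.5062818895766577
stand 36 [ 0.5076 -0.2624  0.2679] 15.351999645013363 rms 2.241893587485421
gauge 12 [ 0.5087 -0.2597  0.0715] 4.095757695139913 rms 2.1194532492386142
gauge 12 [ 0.5063 -0.2624  0.1716] 9.8335484551926 rms 2.670826357101418
gauge 12 [ 0.5069 -0.2611  0.1579] 9.044849159215847 rms 2.5285157314302924
```

```bash
python3 - <<'E'
from h import *
plan([0.5068,-0.2615,0.255],down(np.radians(194.2)))
E
```

```text
shift [-0.0138, -0.3103, 0.0012] turn [0.0009, -0.0036, -0.4242]
```

Request:
drive_tool(
  commands=[
    [0, [-0.003, -0.05, 0.001], [0, 0, -0.1]],
    [0, [-0.005, -0.11, 0.001], [0, 0, -0.2]],
    [0, [-0.008, -0.17, 0.001], [0, 0, -0.3]],
    [0, [-0.012, -0.23, 0.001], [0, 0, -0.4]],
    [0, [-0.014, -0.29, 0.001], [0, -0.003, -0.424]],
    [0, [-0.014, -0.31, 0.001], [0, -0.003, -0.424]],
    [0, [-0.014, -0.31, 0.001], [0, -0.003, -0.424]],
    [0, [-0.014, -0.31, 0.001], [0, -0.003, -0.424]],
    [0, [-0.014, -0.31, 0.001], [0, -0.003, -0.424]],
    [0, [-0.014, -0.31, 0.001], [0, -0.003, -0.424]],
  ],
)

```text
clock: 12.2
ee_pos: [0.508, -0.2595, 0.2563]
tool_rot: [[-0.969, -0.248, 0.002], [-0.248, 0.969, 0.001], [-0.002, 0.001, -1.0]]
ft_force: [0.6, -0.4, -0.2]
grip_width: 0.0849
```

```bash
python3 - <<'E'
from h import *
s=r.state(); print(s['clock'],s['ee_pos'],s['joint_pos'])
w=imaging.grab_frame('wrist'); save(w,'w11.png'); import pickle; pickle.dump(w,open('v11.pkl','wb'))
cv2.imwrite('pics/c11.png',cv2.resize(w['img'][120:270,235:405],None,fx=4,fy=4,interpolation=2)[...,::-1])
s=r.state(); print(s['clock'],s['ee_pos'])
E
```

```text
12.2 [ 0.50797957 -0.25947676  0.25629737] [ 0.50107564  0.41921623 -0.17645803  1.95156016  0.09936911  0.77801834
  2.08972448]
12.25 [ 0.50800488 -0.25975568  0.25641664]
```

View pics/w11.png

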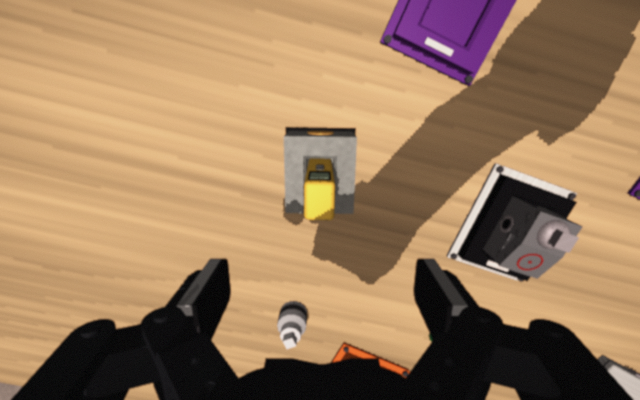

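View pics/c11.png

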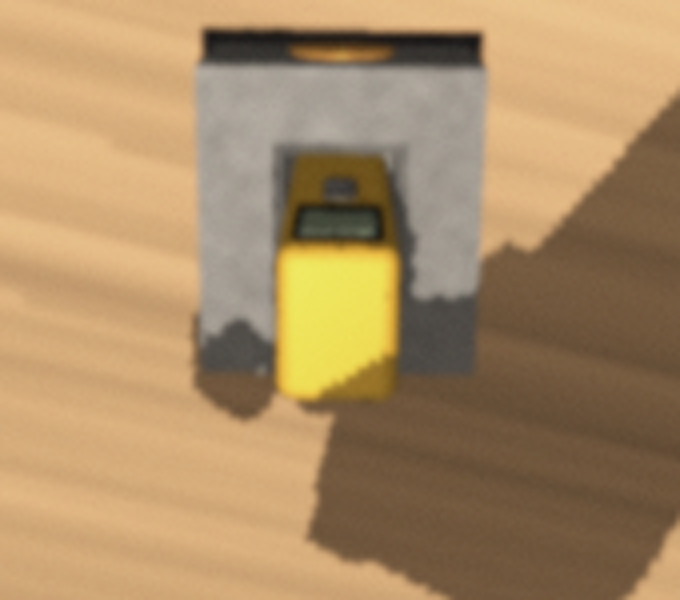

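```bash
python3 - <<'E'
from h import *
import pickle
np.set_printoptions(precision=4,suppress=True)
W=pickle.load(open('v11.pkl','rb'))
V=lambda x,y:((x+.5)/4-.5+235,(y+.5)/4-.5+120)
for o in ([(W,V(280,248),(-16,-12,142)),(W,V(400,248),(-16,12,142)),(W,V(396,400),(16,12,142)),(W,V(278,400),(16,-12,142))],
 [(W,V(197,66),(-40,-36,58)),(W,V(487,66),(-40,36,58)),(W,V(473,375),(40,36,58)),(W,V(200,372),(40,-36,58))]):
    q,res=fit(o,[.506,-.26,.25]);print(q,np.degrees(q[2]));print(res)
s=r.state(); print(s['ee_pos'],np.degrees(np.arctan2(s['tool_rot'][1][0],s['tool_rot'][0][0])))
plan([0.507,-0.2608,0.180],down(np.radians(194.2)))
E
```

```text
[ 0.5063 -0.2611  0.2346] 13.439294019011575
[[-1.1857 -1.0998]
 [ 0.9105 -0.6351]
 [ 0.7494  1.2626]
 [-0.5836  0.8352]]
[ 0.5068 -0.2614  0.2369] 13.570687781486079
[[-0.9386 -0.5333]
 [ 0.2911  0.4135]
 [ 0.2841  0.1027]
 [ 0.1662  0.0443]]
[ 0.508  -0.2598  0.2564] -165.682892592119
shift [0.0017, -0.001, 0.0955] turn [0.0008, 0.0026, 0.0026]
```

```bash
python3 - <<'E'
from h import *
plan([0.5067,-0.2613,0.145],down(np.radians(193.9)))
E
```

```text
shift [0.0023, -0.0016, 0.1393] turn [0.0008, 0.0026, 0.0093]
```

Request:
drive_tool(
  commands=[
    [0, [0.0022, -0.0015, 0.04], [0, 0.0026, 0.009]],
    [0, [0.0022, -0.0015, 0.08], [0, 0.0026, 0.009]],
    [0, [0.0022, -0.0015, 0.12], [0, 0.0026, 0.009]],
    [0, [0.0022, -0.0015, 0.139], [0, 0.0026, 0.009]],
    [0, [0.0022, -0.0015, 0.139], [0, 0.0026, 0.009]],
    [0, [0.0022, -0.0015, 0.139], [0, 0.0026, 0.009]],
    [0, [0.0022, -0.0015, 0.139], [0, 0.0026, 0.009]],
  ],
)

```text
clock: 12.95
ee_pos: [0.5071, -0.2627, 0.1464]
tool_rot: [[-0.971, -0.239, 0.002], [-0.239, 0.971, -0.0], [-0.001, -0.001, -1.0]]
ft_force: [0.3, -0.4, -0.1]
grip_width: 0.0855
```

```bash
python3 - <<'E'
from h import *
w=imaging.grab_frame('wrist'); save(w,'w12.png'); 
plan([0.5067,-0.2613,0.111],down(np.radians(193.9)))
E
```

```text
shift [0.0001, 0.002, 0.0443] turn [-0.0012, 0.002, -0.0025]
```

View pics/w12.png

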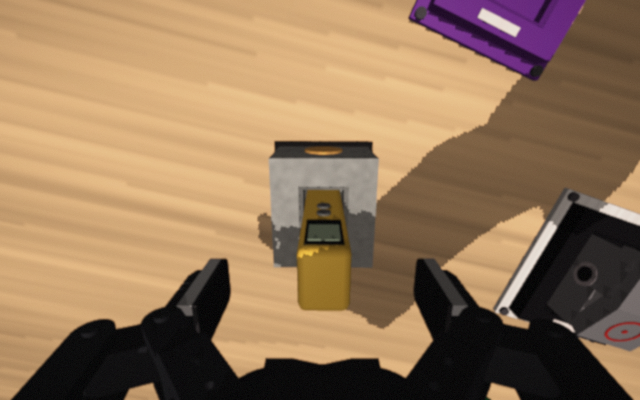

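Request:
drive_tool(
  commands=[
    [0, [0, 0.0018, 0.02], [0, 0, 0]],
    [0, [0, 0.0018, 0.044], [0, 0.002, -0.002]],
    [0, [0, 0.0018, 0.044], [0, 0.002, -0.002]],
    [0, [0, 0.0018, 0.044], [0, 0.002, -0.002]],
    [0, [0, 0.0018, 0.044], [0, 0.002, -0.002]],
  ],
)

```text
clock: 13.5
ee_pos: [0.5065, -0.2617, 0.1111]
tool_rot: [[-0.971, -0.239, -0.0], [-0.239, 0.971, -0.001], [0.0, -0.001, -1.0]]
ft_force: [0.5, 0.2, 0.2]
grip_width: 0.0851
```

```bash
python3 - <<'E'
from h import *
plan([0.5067,-0.2613,0.111],down(np.radians(193.9)))
E
```

```text
shift [-0.0003, 0.0004, 0.0002] turn [-0.0008, -0.0005, -0.001]
```

Request:
drive_tool(
  squeeze=40,
  commands=[
    [0.3, [0, 0.0004, 0], [0, 0, 0]],
    [0.5, [0, 0.0004, 0], [0, 0, 0]],
    [0.6, [0, 0.0004, 0], [0, 0, 0]],
    [0.7, [0, 0.0004, 0], [0, 0, 0]],
    [0.8, [0, 0.0004, 0], [0, 0, 0]],
    [1, [0, 0.0004, 0], [0, 0, 0]],
    [1, [0, 0.0004, 0], [0, 0, 0]],
    [1, [0, 0.0004, 0], [0, 0, 0]],
  ],
)

```text
clock: 14.3
ee_pos: [0.506, -0.261, 0.1101]
tool_rot: [[-0.971, -0.24, -0.002], [-0.24, 0.971, -0.0], [0.002, 0.0, -1.0]]
ft_force: [-0.8, 0.3, 4.7]
grip_width: 0.0234
```

Request:
drive_tool(
  commands=[
    [1, [0, 0, -0.01], [0, 0, 0]],
    [1, [0, 0, -0.025], [0, 0, 0]],
    [1, [0, 0, -0.05], [0, 0, 0]],
    [1, [0, 0, -0.08], [0, 0, 0]],
    [1, [0, 0, -0.12], [0, 0, 0]],
    [1, [0, 0, -0.16], [0, 0, 0]],
    [1, [0, 0, -0.18], [0, 0, 0]],
    [1, [0, 0, -0.18], [0, 0, 0]],
    [1, [0, 0, -0.18], [0, 0, 0]],
    [1, [0, 0, -0.18], [0, 0, 0]],
  ],
)

```text
clock: 15.3
ee_pos: [0.5055, -0.2608, 0.253]
tool_rot: [[-0.971, -0.24, -0.003], [-0.24, 0.971, 0.001], [0.003, 0.001, -1.0]]
ft_force: [0.1, -0.8, -2.0]
grip_width: 0.0235
```

```bash
python3 - <<'E'
from h import *
import pickle
s=r.state(); print(s['clock'],s['ee_pos'],np.round(s['tool_rot'],4).tolist())
b=imaging.grab_frame('side'); a=imaging.grab_frame('scene'); w=imaging.grab_frame('wrist')
P=np.array(r.state()['ee_pos']);R=np.array(r.state()['tool_rot']);print(P)
pickle.dump((a,b,w,P,R),open('v13.pkl','wb'))
tip=P+R@[0,0,.104]; top=P+R@[0,0,-.032]; print(tip)
for n,c in (('a',a),('b',b),('w',w)): print(n,proj(c,tip),proj(c,top))
save(a,'a13.png');save(b,'b13.png');save(w,'w13.png')
for c in (a,b,w): print([(np.round(d['position'],4).tolist(),d['score']) for d in imaging.mark_of(c,'gauge_tip')],[(np.round(d['position'],4).tolist(),d['score']) for d in imaging.mark_of(c,'gauge')])
E
```

```text
15.3 [ 0.50552399 -0.26080982  0.25300332] [[-0.9708, -0.2397, -0.0034], [-0.2397, 0.9708, 0.0006], [0.0031, 0.0014, -1.0]]
[ 0.50578463 -0.26086587  0.25288917]
[ 0.50542082 -0.26078491  0.14888984]
a [186.9580997  131.74654839] [166.16475917  75.17079485]
b [289.57533963 308.84961088] [284.72768929 259.55752783]
w [320.75067684 208.47235528] [319.35819082 344.79937939]
[] [([0.5098, -0.2619, 0.1629], 0.95)]
[] [([0.5036, -0.2608, 0.1628], 0.91)]
[] [([0.5056, -0.2603, 0.1625], 0.85)]
```

View pics/b13.png

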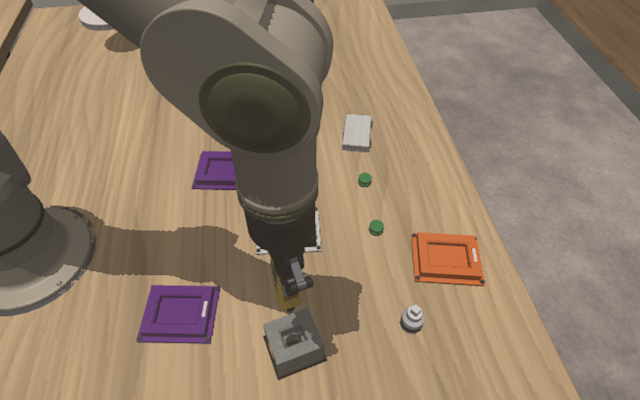

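View pics/a13.png

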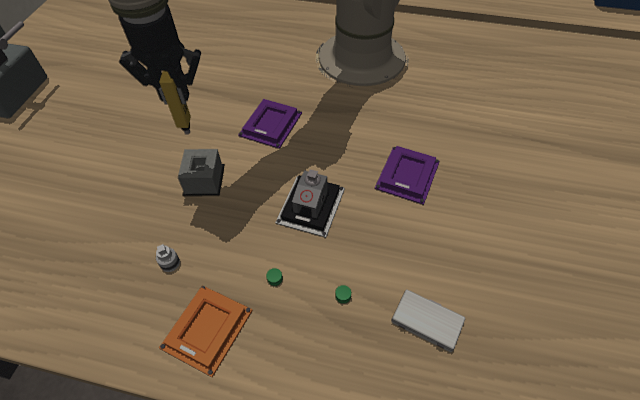

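View pics/w13.png

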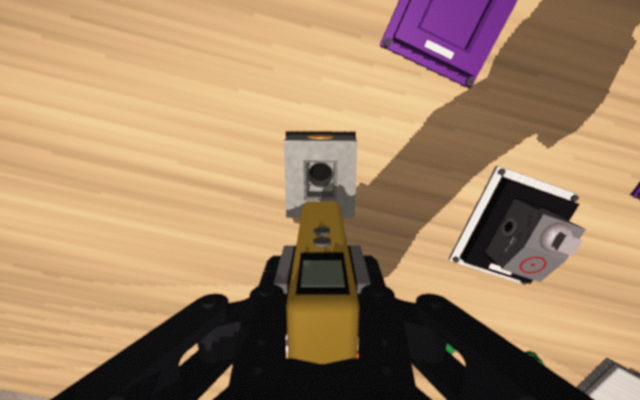

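```bash
python3 - <<'E'
from h import *
import pickle
a,b,w,P,R=pickle.load(open('v13.pkl','rb'))
c=np.hstack([cv2.resize(a['img'][60:150,140:205],None,fx=6,fy=6,interpolation=2),cv2.resize(b['img'][250:340,260:325],None,fx=6,fy=6,interpolation=2)])
cv2.imwrite('pics/c13.png',c[...,::-1])
E
```

```text
(no output)
```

View pics/c13.png

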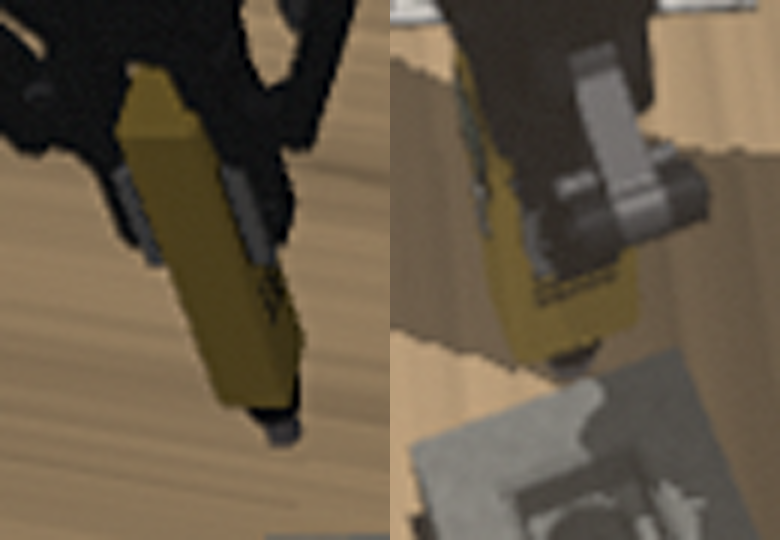

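```bash
python3 - <<'E'
from h import *
import pickle
np.set_printoptions(precision=1,suppress=True)
a,b,w,P,R=pickle.load(open('v13.pkl','rb'))
G=np.array([[-1,0,0],[0,1,0],[0,0,-1.]]) # gauge axes in tool: x=-tool x, y=tool y
for X in [(16,-12,124),(16,12,124),(16,-12,14),(16,12,14),(-16,12,124),(-16,-12,124),(-16,-12,14)]:
    t=G@(np.array(X)/1e3)+[0,0,.092]; Wd=P+R@t
    pa=proj(a,Wd);pb=proj(b,Wd);pw=proj(w,Wd)
    print(X,(pa-[140,60]+.5)*6,(pb-[260,250]+.5)*6+[390,0],pw)
cv2.imwrite('pics/c13w.png',cv2.resize(w['img'][190:380,260:380],None,fx=3.1,fy=3.1,interpolation=2)[...,::-1])
E
```

```text
(16, -12, 124) [106.2 131.8] [634.4  81.8] [284.4 382.9]
(16, 12, 124) [191.4 130.2] [593.8  -9.3] [354.6 382.9]
(16, -12, 14) [216.5 412.2] [646.5 327. ] [302.8 243.7]
(16, 12, 14) [292.7 411. ] [610.9 242.4] [338.5 243.7]
(-16, 12, 124) [212.5  57.2] [449.5  39.1] [357.7 302.9]
(-16, -12, 124) [129.3  58.7] [486.8 132.7] [280.7 303. ]
(-16, -12, 14) [234.8 340.7] [518.8 373.8] [301.9 198.2]
```

View pics/c13w.png

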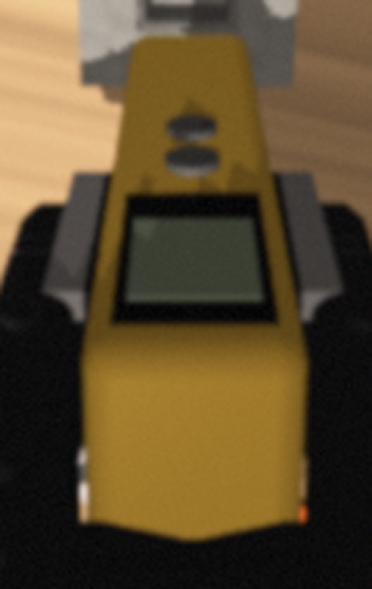

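```bash
cat >> h.py <<'E'
SPOT=np.array([0.5419,-0.0144,0.0615]); PSI=np.radians(-5.0)
def fin(d,spot=None,tilt=20.,psi=PSI):
    t=np.radians(tilt); n=np.array([np.sin(t)*np.cos(psi),np.sin(t)*np.sin(psi),np.cos(t)])
    y=np.array([-np.sin(psi),np.cos(psi),0]); z=-n; x=np.cross(y,z)
    return (SPOT if spot is None else spot)+n*d, np.column_stack([x,y,z])
E
python3 - <<'E'
from h import *
p,R=fin(0.2); print(p,R); plan(p,R)
E
```

```text
[ 0.61004373 -0.0203618   0.24943852] [[-0.93611681  0.08715574 -0.34071865]
 [ 0.08189961  0.9961947   0.02980902]
 [ 0.34202014  0.         -0.93969262]]
shift [-0.1982, 0.2609, 0.0051] turn [-0.0729, 0.4378, 0.4151]
```

Request:
drive_tool(
  commands=[
    [1, [-0.03, 0.04, 0], [-0.01, 0.06, 0.06]],
    [1, [-0.06, 0.08, 0], [-0.02, 0.13, 0.13]],
    [1, [-0.09, 0.12, 0], [-0.03, 0.2, 0.2]],
    [1, [-0.12, 0.16, 0.003], [-0.05, 0.28, 0.27]],
    [1, [-0.15, 0.2, 0.004], [-0.06, 0.36, 0.34]],
    [1, [-0.18, 0.24, 0.005], [-0.07, 0.42, 0.4]],
    [1, [-0.198, 0.261, 0.005], [-0.073, 0.438, 0.415]],
    [1, [-0.198, 0.261, 0.005], [-0.073, 0.438, 0.415]],
    [1, [-0.198, 0.261, 0.005], [-0.073, 0.438, 0.415]],
    [1, [-0.198, 0.261, 0.005], [-0.073, 0.438, 0.415]],
  ],
)

```text
clock: 16.75
ee_pos: [0.6095, -0.0218, 0.2498]
tool_rot: [[-0.936, 0.088, -0.341], [0.083, 0.996, 0.029], [0.342, -0.001, -0.94]]
ft_force: [-0.2, 0.1, -1.2]
grip_width: 0.0235
```

```bash
python3 - <<'E'
from h import *
s=r.state(); print(s['clock'],s['ee_pos'],s['joint_pos'],s['grip_width'])
p,R=fin(0.2); plan(p,R)
p,R=fin(0.13); plan(p,R)
w=imaging.grab_frame('wrist'); save(w,'w14.png')
E
```

```text
16.75 [ 0.60949272 -0.02175208  0.24980839] [ 0.0289185   0.60984812 -0.10569784  1.6476845   0.00843017  1.23184642
  1.40961135] 0.023459233894447443
shift [-0.0007, 0.0018, 0.0003] turn [-0.0006, 0.0002, -0.0018]
shift [-0.0006, 0.0018, 0.0878] turn [-0.0006, 0.0002, -0.0018]
```

View pics/w14.png

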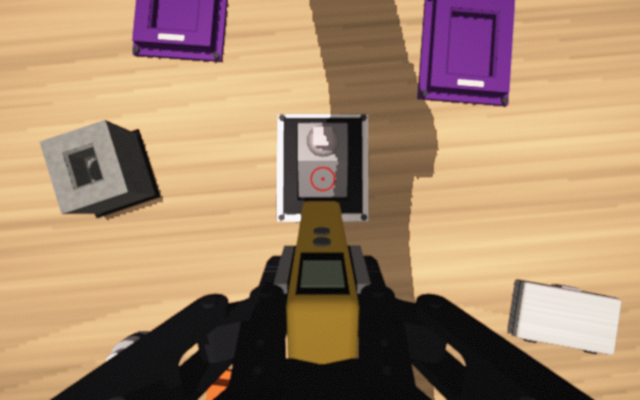

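Request:
drive_tool(
  commands=[
    [1, [-0.0006, 0.001, 0.03], [0, 0, -0.0018]],
    [1, [-0.0006, 0.001, 0.06], [0, 0, -0.0018]],
    [1, [-0.0006, 0.001, 0.08], [0, 0, -0.0018]],
    [1, [-0.0006, 0.001, 0.09], [0, 0, -0.0018]],
    [1, [-0.0006, 0.001, 0.09], [0, 0, -0.0018]],
    [1, [-0.0006, 0.001, 0.09], [0, 0, -0.0018]],
    [1, [-0.0006, 0.001, 0.09], [0, 0, -0.0018]],
  ],
)

```text
clock: 17.5
ee_pos: [0.5867, -0.0177, 0.1829]
tool_rot: [[-0.937, 0.086, -0.339], [0.081, 0.996, 0.03], [0.34, 0.001, -0.94]]
ft_force: [0.5, -0.6, -1.6]
grip_width: 0.0235
```

```bash
python3 - <<'E'
from h import *
import pickle
np.set_printoptions(precision=2,suppress=True)
s=r.state(); print(s['clock'],s['ee_pos'],s['ft_force'])
b=imaging.grab_frame('side'); a=imaging.grab_frame('scene'); w=imaging.grab_frame('wrist')
s=r.state();P=np.array(s['ee_pos']);R=np.array(s['tool_rot']);print(P,s['ft_force'])
pickle.dump((a,b,w,P,R),open('v15.pkl','wb'))
tip=P+R@[0,0,.104]; print(tip-SPOT)
p,Rf=fin(0.13); print('err in spot frame mm',Rf.T@(tip-SPOT)*1e3)
for n,c in (('a',a),('b',b),('w',w)): print(n,'tip',proj(c,tip),'spot',proj(c,SPOT))
ca=cv2.resize(a['img'][150:230,270:350],None,fx=5,fy=5,interpolation=2);cb=cv2.resize(b['img'][170:250,260:340],None,fx=5,fy=5,interpolation=2)
cv2.imwrite('pics/c15.png',np.hstack([ca,cb])[...,::-1])
save(w,'w15.png');save(a,'a15.png');save(b,'b15.png')
E
```

```text
17.5 [ 0.59 -0.02  0.18] [ 0.55 -0.57 -1.58]
[ 0.59 -0.02  0.18] [-0.33 -0.5  -1.7 ]
[0.01 0.   0.02]
err in spot frame mm [ -0.62   0.82 -24.99]
a tip [304.55 192.22] spot [306.24 195.67]
b tip [301.02 203.95] spot [296.75 211.9 ]
w tip [320.48 208.08] spot [319.59 197.22]
```

View pics/c15.png

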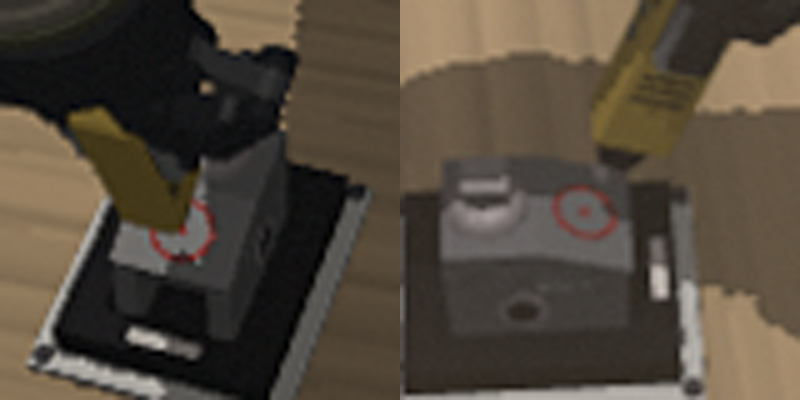

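View pics/w15.png

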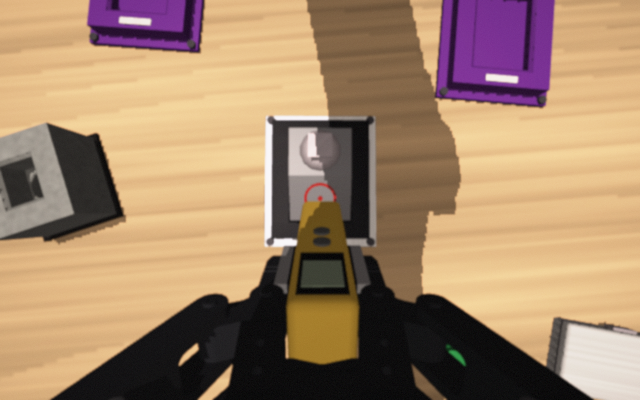

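Request:
drive_tool(
  commands=[
    [1, [0.0007, -0.0011, 0.005], [0, 0, 0]],
    [1, [0.0007, -0.0011, 0.012], [0, 0, 0]],
    [1, [0.0007, -0.0011, 0.018], [0, 0, 0]],
    [1, [0.0007, -0.0011, 0.022], [0, 0, 0]],
    [1, [0.0007, -0.0011, 0.025], [0, 0, 0]],
    [1, [0.0007, -0.0011, 0.025], [0, 0, 0]],
    [1, [0.0007, -0.0011, 0.025], [0, 0, 0]],
    [1, [0.0007, -0.0011, 0.025], [0, 0, 0]],
  ],
)

```text
clock: 18.45
ee_pos: [0.5787, -0.0177, 0.1635]
tool_rot: [[-0.936, 0.086, -0.34], [0.081, 0.996, 0.03], [0.342, 0.0, -0.94]]
ft_force: [0.2, -0.1, -1.4]
grip_width: 0.0235
```

```bash
cat > chk.py <<'E'
from h import *
import pickle,sys
np.set_printoptions(precision=2,suppress=True)
k=sys.argv[1]
F=[]
b=imaging.grab_frame('side'); F.append(r.state()['ft_force']); a=imaging.grab_frame('scene');F.append(r.state()['ft_force']); w=imaging.grab_frame('wrist')
s=r.state();P=np.array(s['ee_pos']);R=np.array(s['tool_rot']);F.append(s['ft_force'])
p,Rf=fin(0.1)
print(s['clock'],P*1e3,s['grip_width'],'F along n',[-(Rf[:,2]@f) for f in F],'F',np.mean(F,0))
tip=P+R@[0,0,.104]
print('err in spot frame mm',Rf.T@(tip-SPOT)*1e3,'ang',np.degrees(np.arccos(R[:,2]@Rf[:,2])))
plan(p,Rf)
for n,c in (('a',a),('b',b),('w',w)): print(n,'tip',proj(c,tip),'spot',proj(c,SPOT))
ca=cv2.resize(a['img'][160:220,275:335],None,fx=6,fy=6,interpolation=2);cb=cv2.resize(b['img'][170:230,270:330],None,fx=6,fy=6,interpolation=2)
cv2.imwrite('pics/c%s.png'%k,np.hstack([ca,cb])[...,::-1])
cv2.imwrite('pics/cw%s.png'%k,cv2.resize(w['img'][110:260,260:380],None,fx=4,fy=4,interpolation=2)[...,::-1])
E
python3 chk.py 16
```

```text
18.6 [578.64 -17.71 163.53] 0.023414743401587345 F along n [np.float64(-1.6355752841441829), np.float64(-1.5444789039218922), np.float64(-2.3912225462505052)] F [-0.62  0.13 -1.75]
err in spot frame mm [ 0.17 -0.1  -4.49] ang 0.0326529932832905
shift [-0.0003, 0.0001, 0.0106] turn [-0.0, 0.0007, 0.0018]
a tip [305.87 194.9 ] spot [306.24 195.67]
b tip [297.37 210.56] spot [296.75 211.9 ]
w tip [320.41 208.25] spot [320.57 206.5 ]
```

View pics/c16.png

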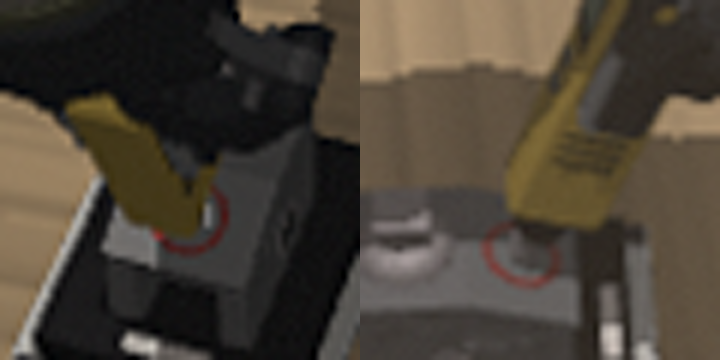

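View pics/cw16.png

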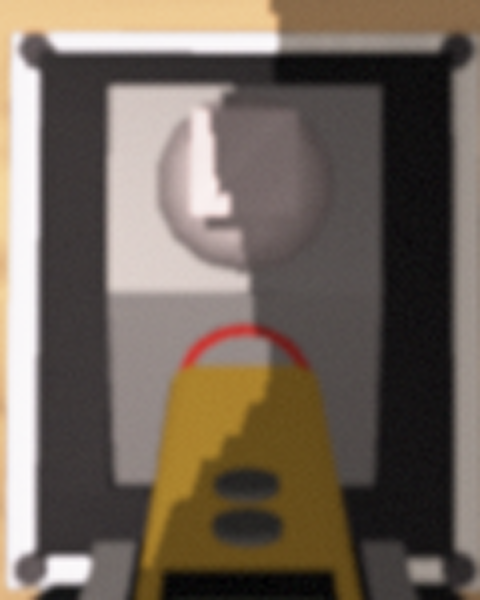

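Request:
drive_tool(
  commands=[
    [1, [0, 0, 0.001], [0, 0, 0]],
    [1, [0, 0, 0.002], [0, 0, 0]],
    [1, [0, 0, 0.003], [0, 0, 0]],
    [1, [0, 0, 0.004], [0, 0, 0]],
    [1, [0, 0, 0.004], [0, 0, 0]],
  ],
)

```text
clock: 19.1
ee_pos: [0.5773, -0.0176, 0.1602]
tool_rot: [[-0.936, 0.086, -0.341], [0.081, 0.996, 0.03], [0.342, 0.0, -0.94]]
ft_force: [0.9, -1.4, -1.0]
grip_width: 0.0236
```

Request:
drive_tool(
  commands=[
    [1, [0, 0, 0.001], [0, 0, 0]],
    [1, [0, 0, 0.001], [0, 0, 0]],
  ],
)

```text
clock: 19.3
ee_pos: [0.5771, -0.0176, 0.1595]
tool_rot: [[-0.936, 0.086, -0.341], [0.081, 0.996, 0.03], [0.342, 0.0, -0.94]]
ft_force: [-0.1, 0.0, -1.8]
grip_width: 0.0237
```

Request:
drive_tool(
  commands=[
    [1, [0, 0, 0.001], [0, 0, 0]],
    [1, [0, 0, 0.001], [0, 0, 0]],
  ],
)

```text
clock: 19.5
ee_pos: [0.5769, -0.0176, 0.1589]
tool_rot: [[-0.936, 0.086, -0.34], [0.081, 0.996, 0.03], [0.342, 0.0, -0.94]]
ft_force: [0.9, -1.0, 0.4]
grip_width: 0.0232
```

```bash
python3 chk.py 17
```

```text
19.65 [576.94 -17.54 158.96] 0.023371002020475828 F along n [np.float64(0.3154198614134629), np.float64(0.15376546020645998), np.float64(0.07756983889717295)] F [ 0.45 -0.14  0.03]
err in spot frame mm [ 0.24 -0.08  0.39] ang 0.020971928868126405
shift [-0.0003, 0.0001, 0.0045] turn [-0.0, 0.0005, 0.0018]
a tip [306.27 195.61] spot [306.24 195.67]
b tip [296.58 212.02] spot [296.75 211.9 ]
w tip [320.46 208.25] spot [320.57 208.72]
```

View pics/c17.png

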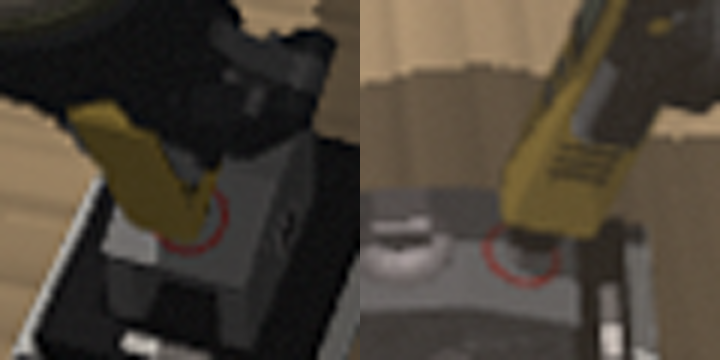

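Request:
drive_tool(
  commands=[
    [1, [-0.0002, 0, 0.001], [0, 0, 0]],
    [1, [-0.0002, 0, 0.002], [0, 0, 0]],
    [1, [-0.0002, 0, 0.003], [0, 0, 0]],
    [1, [-0.0002, 0, 0.003], [0, 0, 0]],
    [1, [-0.0002, 0, 0.003], [0, 0, 0]],
  ],
)

```text
clock: 20.15
ee_pos: [0.5762, -0.0175, 0.1566]
tool_rot: [[-0.936, 0.086, -0.341], [0.08, 0.996, 0.03], [0.342, 0.0, -0.94]]
ft_force: [-1.0, -0.9, 1.4]
grip_width: 0.0236
```

```bash
python3 chk.py 18; python3 chk.py 18; python3 - <<'E'
from h import *
w=imaging.grab_frame('wrist'); save(w,'w18.png')
b=imaging.grab_frame('side'); cv2.imwrite('pics/b18.png',cv2.resize(b['img'][190:225,280:325],None,fx=12,fy=12,interpolation=2)[...,::-1])
E
```

```text
20.3 [576.16 -17.51 156.58] 0.02377750175495958 F along n [np.float64(1.4190159079383473), np.float64(1.5827850531630907), np.float64(1.6526885759269518)] F [ 0.14 -0.23  1.59]
err in spot frame mm [ 0.19 -0.12  2.89] ang 0.004853635673984746
shift [-0.0002, 0.0001, 0.0014] turn [-0.0001, 0.0001, 0.0018]
a tip [306.44 196.  ] spot [306.24 195.67]
b tip [296.21 212.79] spot [296.75 211.9 ]
w tip [320.43 208.2 ] spot [320.57 209.75]
20.45 [576.15 -17.52 156.54] 0.02331646800166865 F along n [np.float64(0.9761587671580967), np.float64(1.7050994280063883), np.float64(-0.07496036923498871)] F [-0.12  0.08  0.97]
err in spot frame mm [ 0.18 -0.13  2.93] ang 0.006116124480778259
shift [-0.0002, 0.0002, 0.0013] turn [-0.0001, 0.0001, 0.0018]
a tip [306.43 196.01] spot [306.24 195.67]
b tip [296.21 212.81] spot [296.75 211.9 ]
w tip [320.41 208.2 ] spot [320.57 209.75]
```

View pics/c18.png

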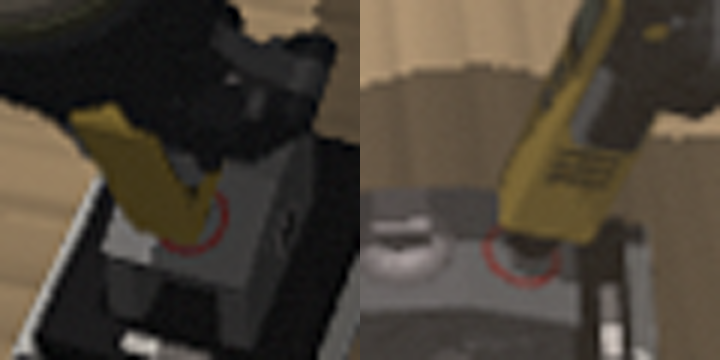

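View pics/b18.png

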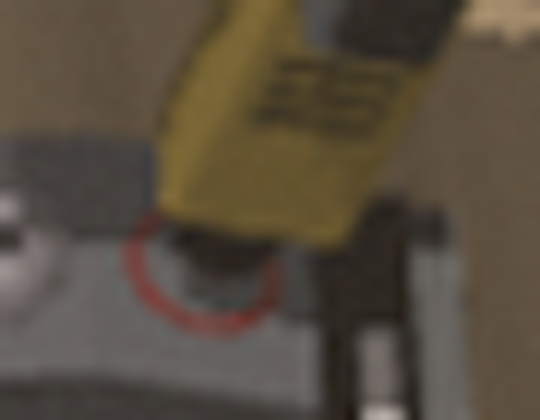

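View pics/cw18.png

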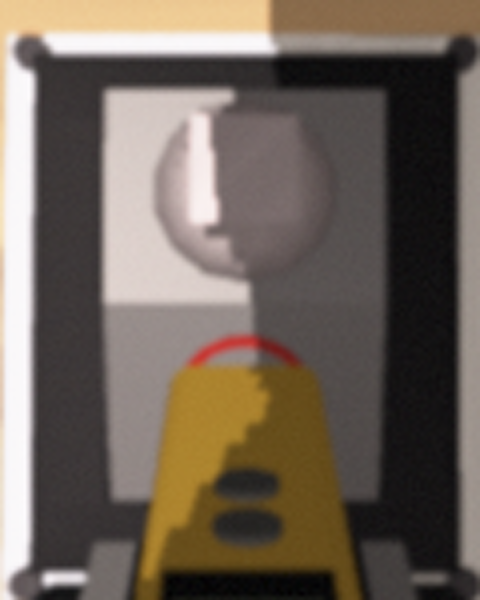

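```bash
python3 - <<'E'
from h import *
import pickle
a,b,w,P,R=pickle.load(open('v15.pkl','rb'))
def outline(c,im,k,o,P,R,zt,s=0):
    th=np.linspace(0,2*np.pi,40)
    for z,rad,col in ((zt,.006,(0,255,255)),(.092,.0115,(0,255,0)),(.078,.0,(0,0,0))):
        pts=[(proj(c,P+R@[rad*np.cos(t),rad*np.sin(t),z])-o+.5)*k for t in th]
        cv2.polylines(im,[np.int32(pts)],True,col,1)
    return im
o=np.array([280,185]);k=12
x=cv2.resize(b['img'][185:225,280:325],None,fx=k,fy=k,interpolation=2)[...,::-1].copy(); x0=np.clip(x.astype(int)*2,0,255).astype(np.uint8)
x1=outline(b,x0.copy(),k,o,P,R,.104)
b2=imaging.grab_frame('side'); s=r.state(); P2=np.array(s['ee_pos']);R2=np.array(s['tool_rot'])
y=np.clip(cv2.resize(b2['img'][185:225,280:325],None,fx=k,fy=k,interpolation=2)[...,::-1].astype(int)*2,0,255).astype(np.uint8)
y1=outline(b2,y.copy(),k,o,P2,R2,.1005)
q=(proj(b2,SPOT)-o+.5)*k; cv2.circle(y1,tuple(int(v) for v in q),3,(255,0,255),-1); 
im=np.vstack([np.hstack([x0,x1]),np.hstack([y,y1])]); im=cv2.resize(im,(675,600)); cv2.imwrite('pics/c19.png',im)
E
```

View pics/c19.png

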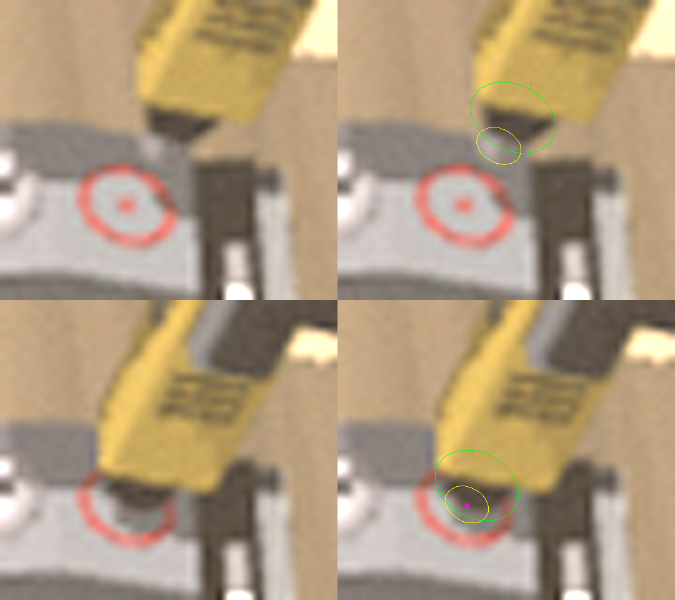

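```bash
python3 - <<'E'
from h import *
p,Rf=fin(.1); F=[]
for i in range(30):
    imaging.grab_frame('wrist'); s=r.state(); F.append(-(Rf[:,2]@np.array(s['ft_force'])))
print(s['clock'],np.mean(F),np.std(F),np.array(s['ee_pos'])*1e3,s['grip_width'],np.abs(s['qd']).max())
E
```

```text
22.1 1.2294850118920195 0.5446697283551161 [576.17821786 -17.48731959 156.54585159] 0.023978667009500142 0.0011248176017126554
```

```bash
python3 - <<'E'
from h import *
print(ticket.finish_job()); s=r.state(); print(s['clock'],np.array(s['ee_pos'])*1e3,s['ft_force'])
E
```

```text
the job is handed in; nothing more can be done
None
the job is handed in; nothing more can be done
```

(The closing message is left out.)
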